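# Leak-check cooler plates in the test cradle

## Task

Leak-check the cooler plates: lift each plate straight up out of the slotted rack by its top edge, gripping it softly (no more than 15 N, the thin skin dents), and set it down gently, fully home, in the cradle place of its own colour with its painted end at the painted block; open the yellow-handled gas valve. With the plates in and the valve open, take the sniffer wand and make one slow pass (about 2 cm a second) from left to right, its tip along the full length of each plate's top seam, just clear of it or barely touching. Then lay the wand back on its mat and shut the valve fully, leaving the plates in the cradle and everything else on the bench undisturbed.

Things in the scene. Friction and masses are not known exactly. Their poses are not given: they have to be found in the camera images.
- plate_red: Cooler plate, red: hollow pressed aluminium, 10 mm thick (x), 90 long (y), 80 tall (z), 150 g, standing on edge; the last 18 mm at its +y end (gas inlet) are painted red. Origin: centre of its lower edge. Pinch it across its thickness at the middle of its top edge; 8 N of grip holds it; above 15 N it may dent. May be absent (None).
- plate_red_in (a point): Point on the brazed seam that runs along the middle of the red plate's top edge, over its full 90 mm: 35 mm to the +y (painted) side of the edge's middle, 80 mm above the plate's lower edge.
- place_red (a point): Centre of the floor of the red place in the cradle, 12 mm above the table: the seated red plate's origin belongs here, its length along the cradle's y, its painted end to the cradle's +y, its top then 92 mm above the table.
- plate_yellow: Cooler plate, yellow: hollow pressed aluminium, 10 mm thick (x), 90 long (y), 80 tall (z), 150 g, standing on edge; the last 18 mm at its +y end (gas inlet) are painted yellow. Origin: centre of its lower edge. Pinch it across its thickness at the middle of its top edge; 8 N of grip holds it; above 15 N it may dent. May be absent (None).
- plate_yellow_in (a point): Point on the brazed seam that runs along the middle of the yellow plate's top edge, over its full 90 mm: 35 mm to the +y (painted) side of the edge's middle, 80 mm above the plate's lower edge.
- place_yellow (a point): Centre of the floor of the yellow place in the cradle, 12 mm above the table: the seated yellow plate's origin belongs here, its length along the cradle's y, its painted end to the cradle's +y, its top then 92 mm above the table.
- plate_blue: Cooler plate, blue: hollow pressed aluminium, 10 mm thick (x), 90 long (y), 80 tall (z), 150 g, standing on edge; the last 18 mm at its +y end (gas inlet) are painted blue. Origin: centre of its lower edge. Pinch it across its thickness at the middle of its top edge; 8 N of grip holds it; above 15 N it may dent. May be absent (None).
- plate_blue_in (a point): Point on the brazed seam that runs along the middle of the blue plate's top edge, over its full 90 mm: 35 mm to the +y (painted) side of the edge's middle, 80 mm above the plate's lower edge.
- place_blue (a point): Centre of the floor of the blue place in the cradle, 12 mm above the table: the seated blue plate's origin belongs here, its length along the cradle's y, its painted end to the cradle's +y, its top then 92 mm above the table.
- rack: Fixed grey plastic drain rack, 190 mm (x) x 116 (y), origin centre of underside. Slots at x = -65, 0, +65 mm, each for one plate on edge, its length along y, painted end to +y; floor 12 mm up, comb teeth at the slot's ends up to 54 mm, slot 12.8 mm wide: plate tops are at 92 mm; a plate slides straight up and out. Which colour is where varies.
- cradle: Fixed steel test cradle, 80 mm (x) x 374 (y), origin centre of underside. Places in line along y: red at +125 mm (robot's left), yellow 0, blue -125, painted block at each one's +y end. Each is a slot 12.8 x 96 mm between guides 42 mm tall, with lead-in lips up to 54 mm (mouth 24 x 104 mm). Beyond its -y end a valve and, behind it (+x), a lying gas cartridge up to 66 mm.
- valve (a joint): Quarter-turn gas valve, yellow bar handle, rad: 0 = shut, handle points to the cradle's -x (across the pipe); 1.57 = open, turned counter-clockwise seen from above, handle points to the cradle's -y (along the pipe). Stays where left; end stops at both ends; some 1.5 N at the handle's end moves it. Open means above 1.35, shut below 0.2.
- valve_axis (a point): The valve's upright turning axis, at the top of the handle bar (80 mm above the table), 222 mm to the -y side of the cradle's origin.
- valve_end (a point): Top face of the handle bar, 80 mm out from the axis (10 mm short of its end). The bar is 15 mm wide and 6 mm thick, 74 to 80 mm above the table, with free space under its outer part.
- mat: Fixed black rubber mat of the wand, 290 mm (x) x 120 mm (y), 4 mm thick, origin centre of underside.
- wand: Leak-sniffer wand, 120 g, lying on its mat: black and orange handle 110 mm long (x), 26 mm wide (y), 28 mm tall (z), origin centre of the handle's underside; a thin steel stem (7 mm) runs on to +x, bent down at its end. Grip the handle across its width near its middle, where it balances.
- wand_tip (a point): Sensing tip of the wand, 160 mm ahead (+x) of the handle's middle and 3 mm above the level of the handle's underside (the steel reaches 1 mm further down and 3.5 mm further ahead).
- grease_tin: Blue-labelled tin, 70 mm across, 65 mm tall: a bystander, leave it where it is. Origin: centre of its underside.
- bolt_jar: Jar with red cap, 60 mm across, 75 mm tall: a bystander, leave it where it is. Origin: centre of its underside.
- socket: Steel wrench socket, 26 mm across, 34 mm tall: a bystander, leave it where it is. Origin: centre of its underside.
- spanner: Steel spanner lying flat: a bystander, leave it where it is. Origin: centre of its underside.
- screwdriver: Red-handled screwdriver lying flat: a bystander, leave it where it is. Origin: centre of its underside.
There are look-alikes about, which are no part of the job. What is shaped like the plate_yellow but brown or pink is not meant.

How it is judged:
On the way, in this order (a step that is already met when the one before it is completed fails the run):
1. every plate stands fully home in the place of its own colour, painted end at the painted block, and the gas valve is open (x of plate_red in the frame of cradle between -0.008 and 0.008 m and y of plate_red in the frame of cradle between 0.117 and 0.133 m and y of plate_red_in in the frame of cradle between 0.15 and 0.17 m and x of plate_red_in in the frame of cradle between -0.01 and 0.01 m and z of each of plate_red, plate_yellow, plate_blue in the frame of cradle below 0.017 m and angle between each of plate_red, plate_yellow, plate_blue's own z axis and vertical below 0.1 rad and x of plate_yellow in the frame of cradle between -0.008 and 0.008 m and y of plate_yellow in the frame of cradle between -0.008 and 0.008 m and y of plate_yellow_in in the frame of cradle between 0.025 and 0.045 m and x of plate_yellow_in in the frame of cradle between -0.01 and 0.01 m and x of plate_blue in the frame of cradle between -0.008 and 0.008 m and y of plate_blue in the frame of cradle between -0.133 and -0.117 m and y of plate_blue_in in the frame of cradle between -0.1 and -0.08 m and x of plate_blue_in in the frame of cradle between -0.01 and 0.01 m and value of joint valve above 1.35 rad), for 0.2 s.
2. wand tip slowly passes the painted (left) end of the red plate's seam, within 8 mm sideways and 10 mm above it (for 0.25 s within a 16 mm length) (y of wand_tip in the frame of plate_red between 0.027 and 0.043 m and x of wand_tip in the frame of plate_red between -0.008 and 0.008 m and z of wand_tip in the frame of plate_red between 0.074 and 0.09 m), for 0.25 s.
3. wand tip slowly passes the middle of the red plate's seam, within 8 mm sideways and 10 mm above it (for 0.25 s within a 16 mm length) (y of wand_tip in the frame of plate_red between -0.008 and 0.008 m and x of wand_tip in the frame of plate_red between -0.008 and 0.008 m and z of wand_tip in the frame of plate_red between 0.074 and 0.09 m), for 0.25 s.
4. wand tip slowly passes the plain (right) end of the red plate's seam, within 8 mm sideways and 10 mm above it (for 0.25 s within a 16 mm length) (y of wand_tip in the frame of plate_red between -0.043 and -0.027 m and x of wand_tip in the frame of plate_red between -0.008 and 0.008 m and z of wand_tip in the frame of plate_red between 0.074 and 0.09 m), for 0.25 s.
5. wand tip slowly passes the painted (left) end of the yellow plate's seam, within 8 mm sideways and 10 mm above it (for 0.25 s within a 16 mm length) (y of wand_tip in the frame of plate_yellow between 0.027 and 0.043 m and x of wand_tip in the frame of plate_yellow between -0.008 and 0.008 m and z of wand_tip in the frame of plate_yellow between 0.074 and 0.09 m), for 0.25 s.
6. wand tip slowly passes the middle of the yellow plate's seam, within 8 mm sideways and 10 mm above it (for 0.25 s within a 16 mm length) (y of wand_tip in the frame of plate_yellow between -0.008 and 0.008 m and x of wand_tip in the frame of plate_yellow between -0.008 and 0.008 m and z of wand_tip in the frame of plate_yellow between 0.074 and 0.09 m), for 0.25 s.
7. wand tip slowly passes the plain (right) end of the yellow plate's seam, within 8 mm sideways and 10 mm above it (for 0.25 s within a 16 mm length) (y of wand_tip in the frame of plate_yellow between -0.043 and -0.027 m and x of wand_tip in the frame of plate_yellow between -0.008 and 0.008 m and z of wand_tip in the frame of plate_yellow between 0.074 and 0.09 m), for 0.25 s.
8. wand tip slowly passes the painted (left) end of the blue plate's seam, within 8 mm sideways and 10 mm above it (for 0.25 s within a 16 mm length) (y of wand_tip in the frame of plate_blue between 0.027 and 0.043 m and x of wand_tip in the frame of plate_blue between -0.008 and 0.008 m and z of wand_tip in the frame of plate_blue between 0.074 and 0.09 m), for 0.25 s.
9. wand tip slowly passes the middle of the blue plate's seam, within 8 mm sideways and 10 mm above it (for 0.25 s within a 16 mm length) (y of wand_tip in the frame of plate_blue between -0.008 and 0.008 m and x of wand_tip in the frame of plate_blue between -0.008 and 0.008 m and z of wand_tip in the frame of plate_blue between 0.074 and 0.09 m), for 0.25 s.
10. wand tip slowly passes the plain (right) end of the blue plate's seam, within 8 mm sideways and 10 mm above it (for 0.25 s within a 16 mm length) (y of wand_tip in the frame of plate_blue between -0.043 and -0.027 m and x of wand_tip in the frame of plate_blue between -0.008 and 0.008 m and z of wand_tip in the frame of plate_blue between 0.074 and 0.09 m), for 0.25 s.
At the end, for the whole second after the job is handed in: Every plate present stands fully home in the place of its own colour (within 8 mm, upright within 0.1 rad, painted end at the painted block), the valve is shut (below 0.2 rad), the wand lies upright at rest on its mat, handle middle and tip both over the mat, and the robot has let go of everything (x of plate_red in the frame of cradle between -0.008 and 0.008 m and y of plate_red in the frame of cradle between 0.117 and 0.133 m and y of plate_red_in in the frame of cradle between 0.15 and 0.17 m and x of plate_red_in in the frame of cradle between -0.01 and 0.01 m and z of each of plate_red, plate_yellow, plate_blue in the frame of cradle below 0.017 m and angle between each of plate_red, plate_yellow, plate_blue's own z axis and vertical below 0.1 rad and x of plate_yellow in the frame of cradle between -0.008 and 0.008 m and y of plate_yellow in the frame of cradle between -0.008 and 0.008 m and y of plate_yellow_in in the frame of cradle between 0.025 and 0.045 m and x of plate_yellow_in in the frame of cradle between -0.01 and 0.01 m and x of plate_blue in the frame of cradle between -0.008 and 0.008 m and y of plate_blue in the frame of cradle between -0.133 and -0.117 m and y of plate_blue_in in the frame of cradle between -0.1 and -0.08 m and x of plate_blue_in in the frame of cradle between -0.01 and 0.01 m and value of joint valve below 0.2 rad and x of wand in the frame of mat between -0.145 and 0.145 m and y of wand in the frame of mat between -0.06 and 0.06 m and x of wand_tip in the frame of mat between -0.15 and 0.15 m and y of wand_tip in the frame of mat between -0.065 and 0.065 m and z of wand in the frame of mat below 0.01 m and angle between wand's own z axis and vertical below 0.2 rad and linear speed of wand below 0.02 m/s); the robot touches nothing.
It fails at once if a plate gripped too hard (finger contact forces summed over both fingers above 40 N, that is 20 N a side), or pressed by the wand with more than 10 N (contact force between the fingers and plate_red above 40 N or contact force between the fingers and plate_yellow above 40 N or contact force between the fingers and plate_blue above 40 N or contact force between wand and plate_red above 10 N or contact force between wand and plate_yellow above 10 N or contact force between wand and plate_blue above 10 N).
It fails at once if a plate rammed or dropped into the cradle (more than 30 N) (contact force between cradle and plate_red above 30 N or contact force between cradle and plate_yellow above 30 N or contact force between cradle and plate_blue above 30 N).
It fails at once if a plate tipped over by more than 35 degrees (angle between any of plate_red, plate_yellow, plate_blue's own z axis and vertical above 0.61 rad).
It fails at once if the wand tip on a seam while the gas valve is not open ((distance between wand_tip and plate_red_in below 0.01 m or distance between wand_tip and plate_yellow_in below 0.01 m or distance between wand_tip and plate_blue_in below 0.01 m) and value of joint valve below 1.2 rad).
It fails at once if a bystander moved more than 30 mm (distance of any of grease_tin, bolt_jar, socket, spanner, screwdriver from where it was at the start of the episode above 0.03 m).
Of plate_red, plate_yellow, plate_blue only 2 to 3 are there at a start; the rules pass over those that are not, and their reading is None.
At some moment in a run one of wand may be knocked a few centimetres aside while the robot is not near it.
It also fails if it takes over 210 s, if anything falls off the work surface, if the arm or the gripper's body presses on something with over 40 N, if the wrist force passes 120 N, or if a joint passes its speed limit or range.

## Robot

A 6-joint arm with a two-finger parallel gripper is mounted at the origin on the work surface. World frame = base frame: x ahead of the robot, y to its left, z up, the work surface at z = 0. Lengths are in m, angles in rad, forces in N, time in s.
With the tool pointing down it reaches from about 0.3 to 0.775 m from the base axis. Payload 14.6 kg.
Tool frame: the origin (TCP) lies on the centre line of the jaws, within the pads' length; the fingertips stand 19 mm ahead of it and the grasp point (between the pads) is the TCP; z points along the fingers, y is the line along which they close (so a half turn about z gives the same grasp; the last joint's range is limited). The gripper opens to 94 mm and grips with 3 to 60 N. Pads are 16 mm wide; open, the fingers measure 119 mm over their backs; the gripper's body (75 mm by 177 mm) begins 78 mm behind the grasp point.
Start: joints at [-1.246, 0.3, 1.521, -0, 1.321, -0.067], TCP at [0.21, -0.508, 0.204] pointing down, gripper open.
Joint ranges: [-3.03, 3.03], [-0.79, 2.21], [0.23, 2.52], [-1.04, 4.18], [0, 3.07], [-2.55, 2.55]. Speed limits (rad/s): [2.22, 2.22, 2.57, 3.14, 3.14, 3.14].

## Interface

Orientations are given as [roll, pitch, yaw] about the fixed x, y, z axes, in that order (R = Rz(yaw) Ry(pitch) Rx(roll)).
In Python, from station import get_obs, camera, workorder gives the robot as it stands.
- The arm moves only by the tool play_rows, never from a script. Its argument "motion" is a list that holds one entry, the list of rows, each a list of 7 numbers: the shift along the tool's x, y, z as a fraction of full scale, then the turn, a rotation vector about the tool's x, y, z as a fraction of full scale, then the opening, from -1 (shut) to 1 (fully open). In form: [[[x, y, z, ax, ay, az, grip], ...]]. A call has 1 to 10 rows; each row is the pose to reach, as a shift and turn from the pose commanded when the call began, along the tool's axes at that moment, turning the shorter way round; what a row does not reach only later rows make up. Full scale, the value 1, is 0.25 m for a shift and 2 pi rad for a turn. A row lasts 1/10 s, in which the tool goes at most 50 mm and 8.59 degrees, less where a joint would pass 70% of its speed; a pose out of reach is approached as far as the arm can. A call with a number of a shift or a turn outside -1 to 1 is refused whole. A call with a gripper value outside its range is refused whole. The fingers move at their own pace and stop on an object; "grip_force" is the grip in N (left out, the last holds). Time passes only in rows, so rows that repeat a pose let the fingers close. It gives the time, the measured TCP pose, the force, the opening and the grip force at its end, in the units of the state.
- get_obs(): the state, without advancing time (a new reading comes with each control period).
- camera(name): name is "scene" or "top" or "wrist"; returns a dict with "frame" (384x512x3 uint8, red, green, blue), "z_map" (384x512 float32, m along the optical axis (not along the pixel's ray), 0 where there is no reading), "camera_matrix" (3x3 intrinsics, pixels), "T" (4x4, takes a point from camera to world coordinates); the wrist camera has in their place "T_tool_cam" (4x4, takes a point from camera to tool coordinates, whose origin is the TCP and whose axes are the flange's). Camera axes: x right, y up, looking along -z (the intrinsics and any distortion apply to the point x, -y, -z); pixel columns grow to the right and rows downward; lengths in m; the calibration is good to about 2 mm. A picture is of the moment at which its call begins: read the wrist's pose just before it.
- workorder.hand_in(): hands the job in; it is judged then, once.
The state is a dict: "time_s": time; "qpos": joint angles; "joint_vel": joint speeds; "tau": joint torques, N m; "ee_pos": TCP position; "eef_rot": TCP orientation; "force": force on the tool from outside, world axes, zero at the start; "moment": the same for the moment, N m; "grip_width": finger opening in m; "grip_force": force on a finger pad.
Only numpy, scipy, OpenCV 4.12 (cv2) and the standard library are available. Lean on these libraries where they do the work, as an engineer would, in place of code of your own. Each camera call takes 0.05 s, during which the arm holds its last target. There are 200 camera calls.

## Working session

There is one attempt and no reset: what is moved stays moved. The work goes in short steps, Python scripts to look and compute and a tool call to move; the robot and the scene stay as the last step left them, time stands still between calls to the robot, and variables do not carry over. Pictures are saved under pics/ and viewed, at most 14 in all, crops included, and the job is handed in when it is done.

Besides the shell and the picture viewer there is one more tool, called after "Request:" by a JSON object that holds its "op" and its "data". play_rows: Moves the arm, as the interface text tells. Its arguments: {"type":"object","properties":{"motion":{"type":"array"},"grip_force":{"type":"number"}},"required":["motion"]}

```bash
mkdir -p pics; cat > h.py <<'E'
import numpy as np, cv2
from station import get_obs, camera, workorder
from scipy.spatial.transform import Rotation as Ro
def pts(c, T=None):
    K=c["camera_matrix"]; z=c["z_map"]; T=c["T"] if T is None else T
    v,u=np.mgrid[0:z.shape[0],0:z.shape[1]]
    P=np.stack([(u-K[0,2])/K[0,0]*z,-(v-K[1,2])/K[1,1]*z,-z,np.ones_like(z)],-1)
    W=(P@T.T)[...,:3]; W[z==0]=np.nan
    return W
def save(c,n): cv2.imwrite(f"pics/{n}.png",c["frame"][...,::-1])
def wrist():
    o=get_obs(); c=camera("wrist")
    T=np.eye(4); T[:3,:3]=Ro.from_euler("xyz",o["eef_rot"]).as_matrix(); T[:3,3]=o["ee_pos"]
    return c,pts(c,T@c["T_tool_cam"])
E
python3 - <<'E'
from h import *
o=get_obs(); print(o)
for n in("top","scene"):
    c=camera(n); save(c,n); np.savez(n+".npz",W=pts(c),f=c["frame"]); print(n,c["camera_matrix"],c["T"])
E
```

```text
{'time_s': 0.0, 'qpos': array([-1.24558030e+00,  3.00449730e-01,  1.52156946e+00, -1.66153302e-05,
        1.32069340e+00, -6.65955207e-02]), 'joint_vel': array([-0.00024938,  0.0018262 , -0.00121919,  0.00044149,  0.00069296,
        0.00049467]), 'tau': array([ 3.46204279e-04, -5.31800687e+01, -3.52739918e+01,  7.08630262e-02,
        2.44083098e-02, -9.97927509e-05]), 'ee_pos': array([ 0.20993786, -0.5080776 ,  0.20390297]), 'eef_rot': array([-3.14047413e+00, -5.84695949e-05,  3.91815635e-01]), 'force': array([-0.27179179,  0.12574518,  0.39129427]), 'moment': array([ 0.00551401, -0.00975272, -0.01914245]), 'grip_force': 0.0, 'grip_width': 0.0941253090564061}
top [[495.68556487   0.         263.56319462]
 [  0.         495.68556487 193.19184273]
 [  0.           0.           1.        ]] [[-0.00563738  0.98030205 -0.19742369  0.23508794]
 [-0.99970804 -0.01016371 -0.02192123  0.02361392]
 [-0.02349598  0.19724247  0.98007313  1.57536784]
 [ 0.          0.          0.          1.        ]]
scene [[393.80520677   0.         246.27276428]
 [  0.         393.80520677 191.84281865]
 [  0.           0.           1.        ]] [[ 0.56423944 -0.56056308  0.60613768  1.15627022]
 [ 0.82560864  0.38492803 -0.41255398 -0.39278768]
 [-0.00205686  0.73321173  0.6799973   0.77463237]
 [ 0.          0.          0.          1.        ]]
```

View pics/top.png

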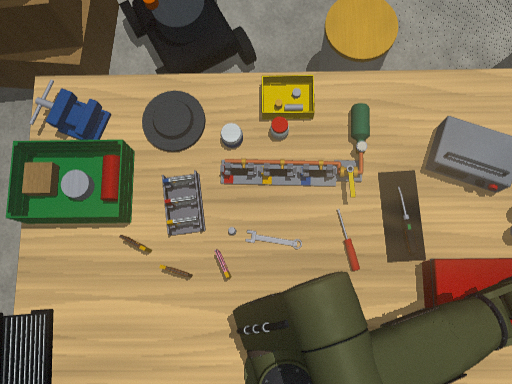

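View pics/scene.png

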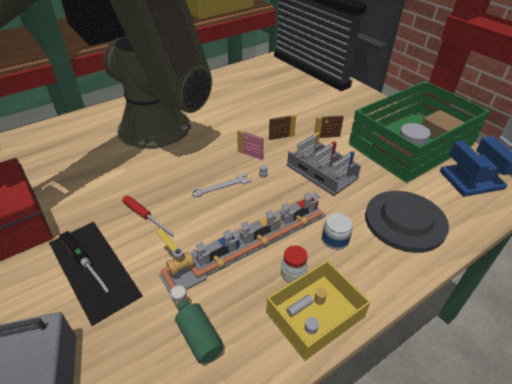

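```bash
python3 - <<'E'
from h import *
f=cv2.imread("pics/top.png"); g=cv2.imread("pics/scene.png")
a=cv2.resize(f[160:245,150:350],(800,340),interpolation=cv2.INTER_CUBIC)
b=cv2.resize(g[125:195,270:370],(371,260),interpolation=cv2.INTER_CUBIC)
b2=cv2.resize(f[160:270,335:430],(225,260),interpolation=cv2.INTER_CUBIC)
o=np.zeros((600,800,3),np.uint8); o[:340]=a; o[340:,:371]=b; o[340:,400:625]=b2
cv2.imwrite("pics/crop1.png",o)
W=np.load("top.npz")["W"]
for u,v in [(183,203),(166,178),(198,175),(168,233),(200,231),(230,172),(260,172),(300,172),(340,172),(347,166),(352,192),(404,205),(407,222),(382,175),(417,175),(425,258),(386,260),(300,240)]: print(u,v,W[v,u].round(3))
E
```

```text
183 203 [0.513 0.311 0.051]
166 178 [0.605 0.377 0.008]
198 175 [0.612 0.271 0.015]
168 233 [0.419 0.355 0.052]
200 231 [0.43  0.262 0.007]
230 172 [0.615 0.165 0.04 ]
260 172 [0.61  0.068 0.055]
300 172 [ 0.61  -0.058  0.049]
340 172 [ 0.605 -0.182  0.062]
347 166 [ 0.636 -0.212  0.017]
352 192 [ 0.537 -0.214  0.08 ]
404 205 [ 0.504 -0.384  0.027]
407 222 [ 0.45  -0.389  0.032]
382 175 [ 0.607 -0.324  0.008]
417 175 [ 0.608 -0.439 -0.   ]
425 258 [ 0.339 -0.445  0.006]
386 260 [ 0.334 -0.324  0.002]
300 240 [ 0.4   -0.056 -0.002]
```

View pics/crop1.png

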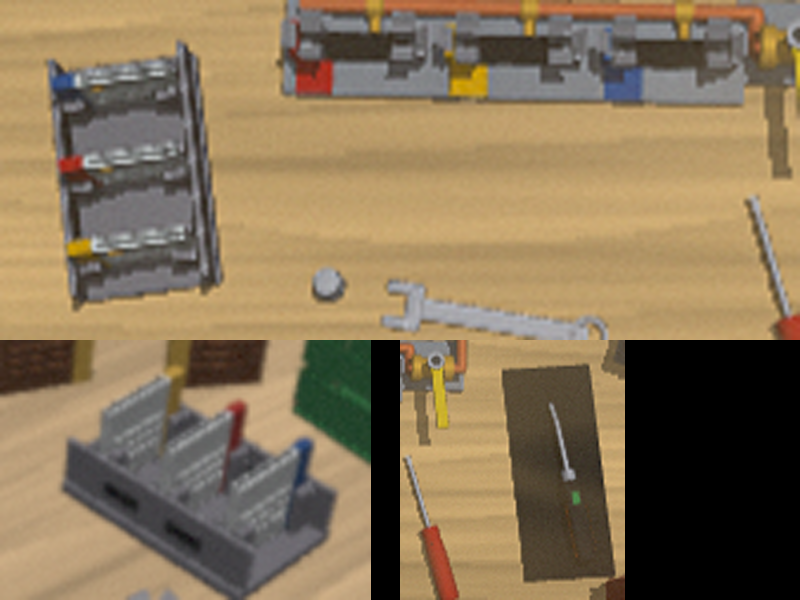

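```bash
cat >> h.py <<'E'
def go(pos,yaw,tilt=0):
    "print shift/turn fractions for tool-down target"
    o=get_obs(); R0=Ro.from_euler("xyz",o["eef_rot"]); R1=Ro.from_euler("xyz",[np.pi,tilt,yaw])
    s=R0.inv().apply(np.array(pos)-o["ee_pos"]); r=(R0.inv()*R1).as_rotvec()
    print("go",(s/.25).round(4),(r/2/np.pi).round(4),"dist",np.linalg.norm(s).round(3),"ang",np.degrees(np.linalg.norm(r)).round(1))
E
python3 - <<'E'
from h import *
d=np.load("top.npz"); W=d["W"]; f=d["f"]
hsv=cv2.cvtColor(f,cv2.COLOR_RGB2HSV)
R=(slice(165,245),slice(150,212))
w=W[R]; m=(w[...,2]>.075)
n,l,st,c=cv2.connectedComponentsWithStats(m.astype(np.uint8))
for i in range(1,n):
    p=w[l==i]
    if len(p)<8: continue
    q=p[:,:2]-p[:,:2].mean(0); v=np.linalg.svd(q,full_matrices=False)[2][0]; v*=np.sign(v[1]); t=q@v
    print(len(p),p.mean(0).round(4),"dir",np.degrees(np.arctan2(v[1],v[0])).round(2),"len",np.ptp(t).round(3), "mid",(p[:,:2].mean(0)+v*(t.max()+t.min())/2).round(4))
m=(W[...,2]>.07)&(W[...,2]<.085)&(hsv[...,0]>20)&(hsv[...,0]<34)&(hsv[...,1]>140)
m[:,:340]=0;m[:,365:]=0
p=W[m];print("valve",len(p),p.min(0),p.max(0)); v=np.linalg.svd(p[:,:2]-p[:,:2].mean(0))[2][0];print(v)
for n,h in(("red",(0,6)),("yel",(20,32)),("blu",(105,125))):
    mm=(hsv[...,0]>=h[0])&(hsv[...,0]<=h[1])&(hsv[...,1]>130); s=np.zeros_like(mm); s[170:190,220:335]=1; mm&=s
    p=W[mm]; print(n,len(p),np.median(p,0))
go([.50,.30,.30],np.pi/2+.1)
c=camera("wrist"); print(c["T_tool_cam"].round(3),c["camera_matrix"].round(1))
E
```

```text
131 [0.5809 0.3245 0.0894] dir 97.2 len 0.09 mid [0.5809 0.3242]
127 [0.5167 0.3153 0.09  ] dir 97.71 len 0.089 mid [0.5167 0.3151]
124 [0.4525 0.3077 0.0892] dir 97.47 len 0.091 mid [0.4525 0.3074]
valve 113 [ 0.52082286 -0.22372345  0.07143234] [ 0.60052656 -0.20341033  0.08497142]
[-0.99690173 -0.07865705]
red 67 [0.59864902 0.17336603 0.01082491]
yel 83 [0.59620936 0.05038289 0.01086416]
blu 0 [nan nan nan]
go [ 2.3066 -2.5448 -0.3813] [-1.000e-04 -1.000e-04 -2.036e-01] dist 0.864 ang 73.3
[[ 0.     0.957  0.291  0.086]
 [ 1.    -0.     0.     0.   ]
 [ 0.     0.291 -0.957 -0.18 ]
 [ 0.     0.     0.     1.   ]] [[326.    0.  259.6]
 [  0.  326.  186.6]
 [  0.    0.    1. ]]
  return _methods._mean(a, axis=axis, dtype=dtype,
  ret = um.true_divide(
```

```bash
cat >> h.py <<'E'
def plan(wps):
    "wps: list of (x,y,z,yaw); each a separate call"
    o=get_obs(); p=o["ee_pos"]; R=Ro.from_euler("xyz",o["eef_rot"])
    print("at",p.round(4),o["eef_rot"].round(4),"t",round(o["time_s"],2),"F",o["force"].round(1),"w",round(o["grip_width"],4),"gf",round(o["grip_force"],1))
    for x,y,z,yaw in wps:
        R1=Ro.from_euler("xyz",[np.pi,0,yaw]); s=R.inv().apply(np.array([x,y,z])-p); r=(R.inv()*R1).as_rotvec()
        print((s/.25).round(4).tolist(),(r/2/np.pi).round(4).tolist(),"mm",(np.linalg.norm(s)*1000).round(1),"deg",np.degrees(np.linalg.norm(r)).round(1))
        p=np.array([x,y,z]);R=R1
E
python3 - <<'E'
from h import *
y=np.pi/2
plan([(.30,-.33,.30,y),(.42,-.12,.33,y),(.52,.03,.33,y)])
E
```

```text
at [ 0.21   -0.5081  0.204 ] [-3.1407e+00 -1.0000e-04  3.9180e-01] t 0.15 F [-0.5 -0.7 -0.7] w 0.0938 gf 0.0
[0.605, -0.5213, -0.3834] [-0.0001, -0.0001, -0.1876] mm 221.5 deg 67.6
[0.84, 0.48, -0.12] [0.0, 0.0, 0.0] mm 243.7 deg 0.0
[0.6, 0.4, 0.0] [0.0, 0.0, 0.0] mm 180.3 deg 0.0
```

Request:
{"op": "play_rows", "data": {"motion": [[[0.605, -0.5213, -0.3834, 0, 0, -0.1876, -0.15], [0.605, -0.5213, -0.3834, 0, 0, -0.1876, -0.15], [0.605, -0.5213, -0.3834, 0, 0, -0.1876, -0.15], [0.605, -0.5213, -0.3834, 0, 0, -0.1876, -0.15], [0.605, -0.5213, -0.3834, 0, 0, -0.1876, -0.15], [0.605, -0.5213, -0.3834, 0, 0, -0.1876, -0.15], [0.605, -0.5213, -0.3834, 0, 0, -0.1876, -0.15], [0.605, -0.5213, -0.3834, 0, 0, -0.1876, -0.15], [0.605, -0.5213, -0.3834, 0, 0, -0.1876, -0.15]]], "grip_force": 8}}

```text
time_s: 1.05
ee_pos: [0.3, -0.33, 0.3002]
eef_rot: [-3.141, -0.0, 1.573]
force: [-0.3, -0.1, 0.2]
grip_width: 0.04
grip_force: 0.0
```

Request:
{"op": "play_rows", "data": {"motion": [[[0.84, 0.48, -0.12, 0, 0, 0, -0.15], [0.84, 0.48, -0.12, 0, 0, 0, -0.15], [0.84, 0.48, -0.12, 0, 0, 0, -0.15], [0.84, 0.48, -0.12, 0, 0, 0, -0.15], [0.84, 0.48, -0.12, 0, 0, 0, -0.15], [0.84, 0.48, -0.12, 0, 0, 0, -0.15]]]}}

```text
time_s: 1.65
ee_pos: [0.4217, -0.1167, 0.3307]
eef_rot: [3.141, -0.0, 1.571]
force: [0.8, -0.8, -0.5]
grip_width: 0.0397
grip_force: 0.0
```

Request:
{"op": "play_rows", "data": {"motion": [[[0.6, 0.4, 0, 0, 0, 0, -0.15], [0.6, 0.4, 0, 0, 0, 0, -0.15], [0.6, 0.4, 0, 0, 0, 0, -0.15], [0.6, 0.4, 0, 0, 0, 0, -0.15], [0.6, 0.4, 0, 0, 0, 0, -0.15], [0.6, 0.4, 0, 0, 0, 0, -0.15], [0.6, 0.4, 0, 0, 0, 0, -0.15]]]}}

```text
time_s: 2.35
ee_pos: [0.5198, 0.0286, 0.3303]
eef_rot: [-3.142, 0.0, 1.568]
force: [-0.1, 0.3, 0.0]
grip_width: 0.0399
grip_force: 0.0
```

```bash
python3 - <<'E'
from h import *
plan([])
c,W=wrist(); save(c,"w1"); np.savez("w1.npz",W=W,f=c["frame"])
E
```

```text
at [0.5198 0.0286 0.3303] [-3.1415e+00  2.0000e-04  1.5679e+00] t 2.35 F [-0.1  0.3  0. ] w 0.0399 gf 0.0
```

View pics/w1.png

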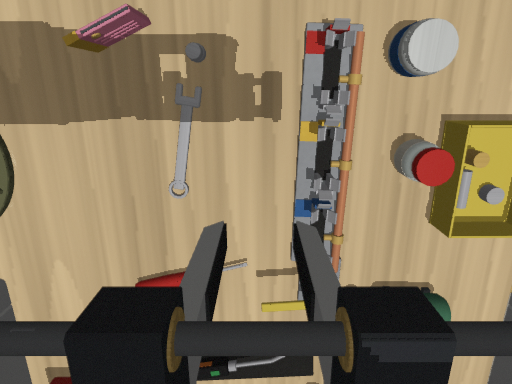

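```bash
python3 - <<'E'
from h import *
d=np.load("w1.npz"); W=d["W"].reshape(-1,3); f=d["f"].reshape(-1,3)
k=(W[:,0]>.52)&(W[:,0]<.68)&(W[:,1]>-.26)&(W[:,1]<.22)&(W[:,2]>-.01)&(W[:,2]<.12)
W=W[k];f=f[k]
i=((.68-W[:,0])/.0015).astype(int); j=((.22-W[:,1])/.0015).astype(int)
A=np.zeros((108,322,3),np.uint8);B=np.zeros((108,322),np.uint8)
o=np.argsort(W[:,2]); A[i[o],j[o]]=f[o]; B[i[o],j[o]]=np.clip(W[o,2]*2500+30,0,255)
out=np.vstack([cv2.resize(A,None,fx=2.4,fy=2.4,interpolation=0)[...,::-1],cv2.resize(cv2.applyColorMap(B,cv2.COLORMAP_JET),None,fx=2.4,fy=2.4,interpolation=0)])
cv2.imwrite("pics/rect.png",out);print(out.shape)
E
```

```text
(518, 773, 3)
```

View pics/rect.png

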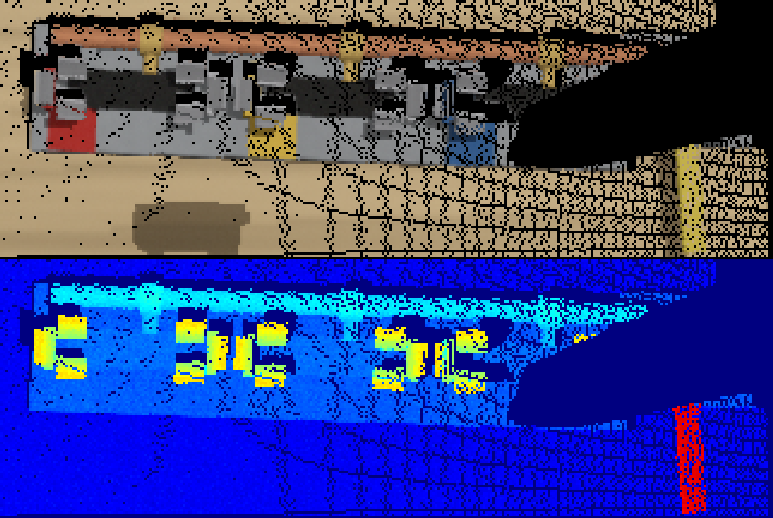

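```bash
python3 - <<'E'
from h import *
for n in("w1","top"):
    d=np.load(n+".npz"); W=d["W"].reshape(-1,3)
    k=(W[:,0]>.52)&(W[:,0]<.68)&(W[:,1]>-.19)&(W[:,1]<.22); W=W[k]
    # front edge: base pixels z .006-.018 ; min x per y bin
    q=W[(W[:,2]>.006)&(W[:,2]<.02)]
    ys=np.arange(-.10,.19,.01); e=[(y,np.percentile(q[abs(q[:,1]-y)<.005,0],2)) for y in ys if (abs(q[:,1]-y)<.005).sum()>15]
    e=np.array(e); c=np.polyfit(e[:,0],e[:,1],1); print(n,"front",c,"res",np.std(e[:,1]-np.polyval(c,e[:,0])),"z base",np.median(q[:,2]))
    print(" ymax base",np.percentile(q[:,1],99.8))
    t=W[(W[:,2]>.049)&(W[:,2]<.058)]; x=t[:,0]-(t[:,1])*c[0]; y=t[:,1]+(t[:,0]-.6)*c[0]
    H=np.zeros((160,420),np.uint8); H[((x-.52)*1000).astype(int),((y+.19)*1000).astype(int)]=1
    H=cv2.morphologyEx(H,cv2.MORPH_CLOSE,np.ones((5,5)))
    nn,l,st,ce=cv2.connectedComponentsWithStats(H)
    for s in st[1:]:
        if s[4]>40: print("  x %.3f..%.3f y %.3f..%.3f n %d"%(.52+s[1]/1000,.52+(s[1]+s[3])/1000,-.19+s[0]/1000,-.19+(s[0]+s[2])/1000,s[4]))
E
```

```text
w1 front [0.03571772 0.57939716] res 0.0003858632892946001 z base 0.010409285118809786
 ymax base 0.19995643210317596
  x 0.599..0.607 y -0.083..-0.064 n 108
  x 0.599..0.606 y -0.032..-0.013 n 109
  x 0.599..0.606 y 0.043..0.061 n 111
  x 0.599..0.607 y 0.093..0.111 n 116
  x 0.599..0.606 y 0.167..0.186 n 107
  x 0.608..0.630 y -0.058..-0.038 n 240
  x 0.608..0.629 y 0.067..0.075 n 130
  x 0.608..0.629 y 0.079..0.088 n 148
  x 0.608..0.629 y 0.191..0.200 n 150
  x 0.629..0.639 y 0.093..0.111 n 125
  x 0.630..0.639 y -0.083..-0.063 n 120
  x 0.631..0.639 y -0.032..-0.013 n 126
  x 0.631..0.639 y 0.042..0.061 n 116
  x 0.631..0.639 y 0.167..0.186 n 119
top front [0.04987699 0.55389916] res 0.017498116646602113 z base 0.011013037863278896
 ymax base 0.21431168406260467
  x 0.595..0.604 y 0.167..0.184 n 58
  x 0.604..0.624 y -0.190..-0.183 n 68
  x 0.607..0.628 y -0.058..-0.053 n 59
  x 0.607..0.628 y -0.045..-0.038 n 63
  x 0.628..0.638 y 0.041..0.058 n 86
  x 0.628..0.636 y 0.092..0.109 n 57
```

```bash
python3 - <<'E'
from h import *
plan([(.51,.20,.28,1.700)])
E
```

```text
at [0.5198 0.0286 0.3305] [3.1412e+00 1.0000e-04 1.5679e+00] t 2.4 F [-0.1 -0.2  0.1] w 0.04 gf 0.0
[0.6855, -0.0412, 0.202] [0.0001, 0.0, -0.021] mm 178.9 deg 7.6
```

Request:
{"op": "play_rows", "data": {"motion": [[[0.68, -0.04, 0.2, 0, 0, -0.021, -0.15], [0.68, -0.04, 0.2, 0, 0, -0.021, -0.15], [0.68, -0.04, 0.2, 0, 0, -0.021, -0.15], [0.68, -0.04, 0.2, 0, 0, -0.021, -0.15], [0.68, -0.04, 0.2, 0, 0, -0.021, -0.15], [0.68, -0.04, 0.2, 0, 0, -0.021, -0.15], [0.68, -0.04, 0.2, 0, 0, -0.021, -0.15]]]}}

```text
time_s: 3.1
ee_pos: [0.5105, 0.1984, 0.281]
eef_rot: [3.141, -0.0, 1.701]
force: [-0.1, 0.3, -0.3]
grip_width: 0.0398
grip_force: 0.0
```

```bash
cat > plates.py <<'E'
from h import *
def plates(W,x0,x1,y0,y1,zlo=.082,zhi=.1):
    m=(W[...,0]>x0)&(W[...,0]<x1)&(W[...,1]>y0)&(W[...,1]<y1)&(W[...,2]>zlo)&(W[...,2]<zhi)
    n,l,st,c=cv2.connectedComponentsWithStats(m.astype(np.uint8)); R=[]
    for i in range(1,n):
        p=W[l==i]
        if len(p)<60: continue
        q=p[:,:2]-p[:,:2].mean(0); v=np.linalg.svd(q,full_matrices=False)[2][0]; v*=np.sign(v[1]); t=q@v
        a,b=np.percentile(t,[.5,99.5]); s=q@np.array([v[1],-v[0]])
        print(len(p),"mid",(p[:,:2].mean(0)+v*(a+b)/2).round(4),"z",np.median(p[:,2]).round(4),"yaw",np.arctan2(v[1],v[0]).round(4),"len",round(b-a,4),"wid",np.ptp(s).round(4))
if __name__=="__main__":
    plan([]); c,W=wrist(); save(c,"w2"); plates(W,.35,.7,.2,.42)
E
python3 plates.py
```

```text
at [0.5105 0.1984 0.281 ] [ 3.1405 -0.      1.7005] t 3.1 F [-0.1  0.3 -0.3] w 0.0398 gf 0.0
950 mid [0.455  0.3099] z 0.0922 yaw 1.7031 len 0.0892 wid 0.0124
938 mid [0.5186 0.3182] z 0.0922 yaw 1.6994 len 0.0892 wid 0.0117
1057 mid [0.5823 0.3266] z 0.0919 yaw 1.6999 len 0.0893 wid 0.0125
```

View pics/w2.png

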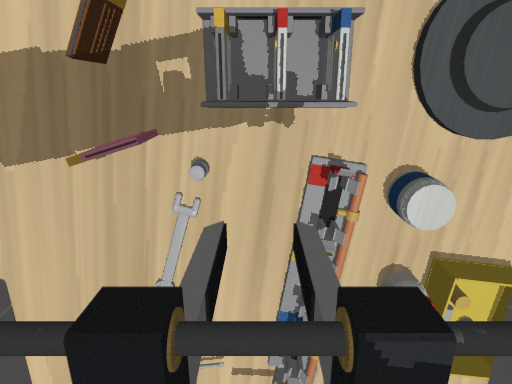

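```bash
python3 - <<'E'
from h import *
plan([(.5186,.3182,.130,1.700)]);plan([(.5186,.3182,.084,1.700)])
print("from grip to cradle:")
for P,C in(((.5186,.3182),(.624,.1387)),((.455,.310),(.6195,.0138)),((.5823,.3266),(.615,-.1111))):
    d=np.array(C)-P; y=1.7; s=[d@[np.cos(y),np.sin(y)],d@[np.sin(y),-np.cos(y)]]; print((np.array(s)/.25).round(4),"turn",(1.7-1.5351)/2/np.pi)
E
```

```text
at [0.5106 0.1984 0.281 ] [ 3.1405e+00 -1.0000e-04  1.7004e+00] t 3.15 F [-0.  -0.2  0.4] w 0.0405 gf 0.0
[0.4709, 0.0931, 0.6041] [0.0002, -0.0, 0.0001] mm 192.9 deg 0.1
at [0.5106 0.1984 0.281 ] [ 3.1405e+00 -1.0000e-04  1.7004e+00] t 3.15 F [-0.  -0.2  0.4] w 0.0405 gf 0.0
[0.4709, 0.0929, 0.7881] [0.0002, -0.0, 0.0001] mm 230.7 deg 0.1
from grip to cradle:
[-0.7663  0.3256] turn 0.02624465011585355
[-1.2597  0.4999] turn 0.02624465011585355
[-1.7531 -0.0959] turn 0.02624465011585355
```

Request:
{"op": "play_rows", "data": {"motion": [[[0.47, 0.093, 0.3, 0, 0, 0, -0.15], [0.47, 0.093, 0.3, 0, 0, 0, -0.15], [0.47, 0.093, 0.45, 0, 0, 0, -0.15], [0.47, 0.093, 0.6, 0, 0, 0, -0.15], [0.47, 0.093, 0.6, 0, 0, 0, -0.15], [0.47, 0.093, 0.6, 0, 0, 0, -0.15], [0.47, 0.093, 0.6, 0, 0, 0, -0.15]]]}}

```text
time_s: 3.85
ee_pos: [0.5193, 0.3188, 0.1335]
eef_rot: [3.138, -0.001, 1.701]
force: [-0.1, 0.2, 0.3]
grip_width: 0.0398
grip_force: 0.0
```

```bash
python3 - <<'E'
from h import *
plan([(.5186,.3182,.084,1.700)])
E
```

```text
at [0.5193 0.3188 0.1335] [ 3.1379e+00 -1.3000e-03  1.7011e+00] t 3.85 F [-0.1  0.2  0.3] w 0.0398 gf 0.0
[-0.0025, -0.0037, 0.1978] [0.0006, -0.0002, 0.0002] mm 49.5 deg 0.2
```

Request:
{"op": "play_rows", "data": {"motion": [[[-0.002, -0.003, 0.05, 0, 0, 0, -0.15], [-0.002, -0.003, 0.1, 0, 0, 0, -0.15], [-0.002, -0.003, 0.15, 0, 0, 0, -0.15], [-0.002, -0.003, 0.19, 0, 0, 0, -0.15], [-0.002, -0.003, 0.19, 0, 0, 0, -0.15], [-0.002, -0.003, 0.19, 0, 0, 0, -0.6], [-0.002, -0.003, 0.19, 0, 0, 0, -0.78], [-0.002, -0.003, 0.19, 0, 0, 0, -1], [-0.002, -0.003, 0.19, 0, 0, 0, -1], [-0.002, -0.003, 0.19, 0, 0, 0, -1]]], "grip_force": 9}}

```text
time_s: 4.85
ee_pos: [0.5173, 0.3189, 0.0831]
eef_rot: [3.141, -0.0, 1.702]
force: [0.1, -1.3, 1.5]
grip_width: 0.01
grip_force: 9.0
```

```bash
python3 - <<'E'
from h import *
plan([])
E
```

```text
at [0.5173 0.3189 0.0831] [ 3.1409e+00 -3.0000e-04  1.7024e+00] t 4.85 F [ 0.1 -1.3  1.5] w 0.01 gf 9.0
```

Request:
{"op": "play_rows", "data": {"motion": [[[0, 0, -0.04, 0, 0, 0, -1], [0, 0, -0.1, 0, 0, 0, -1], [0, 0, -0.2, 0, 0, 0, -1], [0, 0, -0.3, 0, 0, 0, -1], [0, 0, -0.4, 0, 0, 0, -1], [0, 0, -0.5, 0, 0, 0, -1], [0, 0, -0.5, 0, 0, 0, -1]]]}}

```text
time_s: 5.55
ee_pos: [0.5182, 0.3194, 0.2125]
eef_rot: [3.135, -0.002, 1.703]
force: [0.2, -0.6, -2.1]
grip_width: 0.0094
grip_force: 9.0
```

```bash
python3 - <<'E'
from h import *
plan([(.624,.1387,.208,1.5351)])
E
```

```text
at [0.5182 0.3194 0.2125] [ 3.1352e+00 -2.4000e-03  1.7025e+00] t 5.55 F [ 0.2 -0.6 -2.1] w 0.0094 gf 9.0
[-0.7721, 0.3246, 0.0183] [0.001, -0.0005, 0.0266] mm 209.5 deg 9.6
```

Request:
{"op": "play_rows", "data": {"motion": [[[-0.08, 0.03, 0.01, 0, 0, 0.003, -1], [-0.22, 0.09, 0.01, 0, 0, 0.007, -1], [-0.36, 0.15, 0.01, 0, 0, 0.012, -1], [-0.5, 0.21, 0.01, 0, 0, 0.017, -1], [-0.63, 0.265, 0.01, 0, 0, 0.022, -1], [-0.73, 0.305, 0.01, 0, 0, 0.0266, -1], [-0.77, 0.3246, 0.01, 0, 0, 0.0266, -1], [-0.77, 0.3246, 0.01, 0, 0, 0.0266, -1], [-0.77, 0.3246, 0.01, 0, 0, 0.0266, -1], [-0.77, 0.3246, 0.01, 0, 0, 0.0266, -1]]]}}

```text
time_s: 6.55
ee_pos: [0.6223, 0.1399, 0.2053]
eef_rot: [-3.141, -0.0, 1.537]
force: [0.7, -0.2, -2.0]
grip_width: 0.0097
grip_force: 9.0
```

```bash
python3 - <<'E'
from h import *
plan([(.624,.1387,.150,1.5351),(.624,.1387,.086,1.5351)])
c,W=wrist(); save(c,"w3"); np.savez("w3.npz",W=W,f=c["frame"])
E
```

```text
at [0.6223 0.1399 0.2053] [-3.1414e+00 -2.0000e-04  1.5371e+00] t 6.55 F [ 0.7 -0.2 -2. ] w 0.0097 gf 9.0
[-0.0045, 0.007, 0.2212] [-0.0, -0.0, 0.0003] mm 55.3 deg 0.1
[0.0, -0.0, 0.256] [0.0, 0.0, 0.0] mm 64.0 deg 0.0
```

View pics/w3.png

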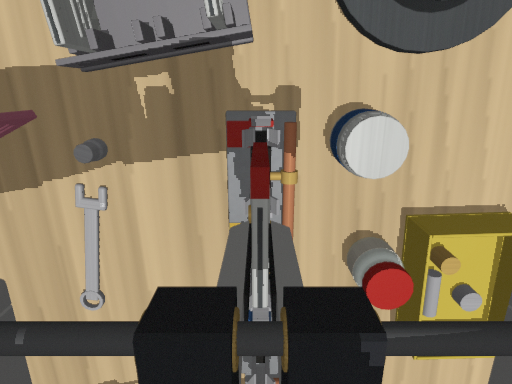

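Request:
{"op": "play_rows", "data": {"motion": [[[-0.004, 0.007, 0.1, 0, 0, 0, -1], [-0.004, 0.007, 0.2, 0, 0, 0, -1], [-0.004, 0.007, 0.26, 0, 0, 0, -1], [-0.004, 0.007, 0.3, 0, 0, 0, -1], [-0.004, 0.007, 0.33, 0, 0, 0, -1], [-0.004, 0.007, 0.355, 0, 0, 0, -1], [-0.004, 0.007, 0.38, 0, 0, 0, -1], [-0.004, 0.007, 0.4, 0, 0, 0, -1], [-0.004, 0.007, 0.42, 0, 0, 0, -1], [-0.004, 0.007, 0.44, 0, 0, 0, -1]]]}}

```text
time_s: 7.6
ee_pos: [0.6258, 0.1378, 0.0978]
eef_rot: [3.137, -0.001, 1.535]
force: [-3.9, -0.3, 14.7]
grip_width: 0.0095
grip_force: 9.0
```

```bash
python3 - <<'E'
from h import *
plan([(.624,.1387,.083,1.5351)])
E
```

```text
at [0.6258 0.1378 0.0978] [ 3.1374e+00 -9.0000e-04  1.5354e+00] t 7.6 F [-3.9 -0.3 14.7] w 0.0095 gf 9.0
[0.0032, -0.0074, 0.0591] [0.0007, -0.0001, 0.0] mm 14.9 deg 0.2
```

Request:
{"op": "play_rows", "data": {"motion": [[[0.002, -0.004, -0.03, 0, 0, 0, -1], [0.002, -0.008, -0.04, 0, 0, 0, -1], [0.002, -0.008, -0.04, 0, 0, 0, -1], [0.002, -0.008, -0.04, 0, 0, 0, -1]]]}}

```text
time_s: 8.0
ee_pos: [0.6226, 0.1381, 0.1053]
eef_rot: [3.141, -0.0, 1.535]
force: [-0.4, -0.1, -1.1]
grip_width: 0.0102
grip_force: 9.0
```

```bash
python3 - <<'E'
from h import *
plan([(.624,.1387,.083,1.5351)])
E
```

```text
at [0.6226 0.1381 0.1053] [ 3.1415 -0.      1.5353] t 8.0 F [-0.4 -0.1 -1.1] w 0.0102 gf 9.0
[0.0026, 0.0056, 0.0892] [0.0, -0.0, 0.0] mm 22.4 deg 0.0
```

Request:
{"op": "play_rows", "data": {"motion": [[[0.002, 0.001, 0.01, 0, 0, 0, -1], [0.002, 0.001, 0.02, 0, 0, 0, -1], [0.002, 0.001, 0.03, 0, 0, 0, -1], [0.002, 0.001, 0.038, 0, 0, 0, -1], [0.002, 0.001, 0.044, 0, 0, 0, -1], [0.002, 0.001, 0.044, 0, 0, 0, -1]]]}}

```text
time_s: 8.6
ee_pos: [0.6227, 0.1386, 0.094]
eef_rot: [-3.141, 0.0, 1.535]
force: [0.0, 0.1, -2.0]
grip_width: 0.0098
grip_force: 9.0
```

```bash
python3 - <<'E'
from h import *
plan([(.624,.1387,.083,1.5351)])
E
```

```text
at [0.6227 0.1386 0.094 ] [-3.1412e+00  1.0000e-04  1.5353e+00] t 8.6 F [ 0.   0.1 -2. ] w 0.0098 gf 9.0
[0.0007, 0.005, 0.0439] [-0.0001, 0.0, 0.0] mm 11.1 deg 0.0
```

Request:
{"op": "play_rows", "data": {"motion": [[[0, 0, 0.01, 0, 0, 0, -1], [0, 0, 0.02, 0, 0, 0, -1], [0, 0, 0.028, 0, 0, 0, -1], [0, 0, 0.034, 0, 0, 0, -1], [0, 0, 0.038, 0, 0, 0, -1], [0, 0, 0.041, 0, 0, 0, -1], [0, 0, 0.044, 0, 0, 0, -1], [0, 0, 0.046, 0, 0, 0, -1], [0, 0, 0.046, 0, 0, 0, -1]]]}}

```text
time_s: 9.5
ee_pos: [0.6228, 0.1386, 0.0828]
eef_rot: [-3.142, 0.0, 1.535]
force: [-1.5, 0.8, -1.5]
grip_width: 0.0101
grip_force: 9.0
```

```bash
python3 - <<'E'
from h import *
plan([])
E
```

```text
at [0.6228 0.1386 0.0828] [-3.1416  0.      1.5353] t 9.5 F [-1.5  0.8 -1.5] w 0.0101 gf 9.0
```

Request:
{"op": "play_rows", "data": {"motion": [[[0, 0, 0.002, 0, 0, 0, -1], [0, 0, 0.004, 0, 0, 0, -1], [0, 0, 0.006, 0, 0, 0, -1], [0, 0, 0.008, 0, 0, 0, -1], [0, 0, 0.008, 0, 0, 0, -1]]]}}

```text
time_s: 10.0
ee_pos: [0.6228, 0.1386, 0.0807]
eef_rot: [-3.141, 0.0, 1.535]
force: [-1.1, 0.5, -2.0]
grip_width: 0.0103
grip_force: 9.0
```

Request:
{"op": "play_rows", "data": {"motion": [[[0, 0, 0.003, 0, 0, 0, -1], [0, 0, 0.006, 0, 0, 0, -1], [0, 0, 0.009, 0, 0, 0, -1], [0, 0, 0.012, 0, 0, 0, -1], [0, 0, 0.012, 0, 0, 0, -1]]]}}

```text
time_s: 10.5
ee_pos: [0.6228, 0.1386, 0.0776]
eef_rot: [-3.141, 0.0, 1.535]
force: [0.1, -0.1, -1.3]
grip_width: 0.0102
grip_force: 9.0
```

```bash
python3 - <<'E'
from plates import *
c,W=wrist(); plates(W,.55,.7,.05,.25,.08,.12)
E
```

```text
4526 mid [0.6237 0.1406] z 0.1021 yaw 1.5379 len 0.0864 wid 0.0343
```

```bash
python3 - <<'E'
from plates import *
c,W=wrist(); plates(W,.612,.634,.156,.25,.07,.12)
m=(W[...,0]>.612)&(W[...,0]<.634)&(W[...,1]>.16)&(W[...,1]<.2)&(W[...,2]>.06); print(np.percentile(W[m][:,2],[5,50,80,95]))
E
```

```text
1329 mid [0.6247 0.1699] z 0.102 yaw 1.5258 len 0.0278 wid 0.0134
[0.1012193  0.19356932 0.19968191 0.20050405]
```

Request:
{"op": "play_rows", "data": {"motion": [[[0, 0, 0.008, 0, 0, 0, -1], [0, 0, 0.016, 0, 0, 0, -1], [0, 0, 0.024, 0, 0, 0, -1], [0, 0, 0.029, 0, 0, 0, -1], [0, 0, 0.032, 0, 0, 0, -1], [0, 0, 0.035, 0, 0, 0, -1], [0, 0, 0.037, 0, 0, 0, -1], [0, 0, 0.038, 0, 0, 0, -1]]]}}

```text
time_s: 11.4
ee_pos: [0.6229, 0.1386, 0.0683]
eef_rot: [3.142, 0.0, 1.535]
force: [-0.0, -1.3, -1.6]
grip_width: 0.0098
grip_force: 9.0
```

```bash
python3 - <<'E'
from plates import *
plan([])
c,W=wrist(); plates(W,.612,.634,.156,.25,.07,.12)
E
```

```text
at [0.6229 0.1386 0.0683] [3.1415 0.     1.5353] t 11.4 F [-0.  -1.3 -1.6] w 0.0098 gf 9.0
1242 mid [0.6248 0.17  ] z 0.0926 yaw 1.5278 len 0.0279 wid 0.0121
```

Request:
{"op": "play_rows", "data": {"motion": [[[0, 0, 0.003, 0, 0, 0, -1], [0, 0, 0.004, 0, 0, 0, -1], [0, 0, 0.004, 0, 0, 0, -0.6], [0, 0, 0.004, 0, 0, 0, -0.3], [0, 0, 0.004, 0, 0, 0, -0.3], [0, 0, -0.05, 0, 0, 0, -0.3], [0, 0, -0.2, 0, 0, 0, -0.3], [0, 0, -0.4, 0, 0, 0, -0.3], [0, 0, -0.5, 0, 0, 0, -0.15], [0, 0, -0.55, 0, 0, 0, -0.15]]]}}

```text
time_s: 12.45
ee_pos: [0.6235, 0.1387, 0.2097]
eef_rot: [3.137, -0.001, 1.535]
force: [-0.1, -0.3, -0.5]
grip_width: 0.0396
grip_force: 0.0
```

```bash
python3 - <<'E'
from plates import *
plan([(.535,.308,.17,1.700),(.455,.310,.13,1.7)])
c,W=wrist(); plates(W,.60,.64,.05,.22,.075,.12)
E
```

```text
at [0.6235 0.1387 0.2097] [ 3.1370e+00 -1.0000e-03  1.5353e+00] t 12.45 F [-0.1 -0.3 -0.5] w 0.0396 gf 0.0
[0.664, -0.3786, 0.1579] [0.0007, -0.0001, -0.0262] mm 195.1 deg 9.4
[0.0492, -0.3163, 0.16] [0.0, 0.0, 0.0] mm 89.5 deg 0.0
987 mid [0.6236 0.1394] z 0.0922 yaw 1.5376 len 0.0886 wid 0.0115
```

```bash
python3 - <<'E'
from plates import *
plan([(.455,.310,.14,1.7)])
E
```

```text
at [0.6236 0.1388 0.2099] [ 3.1369e+00 -1.0000e-03  1.5354e+00] t 12.5 F [ 0.3 -0.3  1.5] w 0.0399 gf 0.0
[0.6604, -0.6995, 0.2772] [0.0008, -0.0001, -0.0262] mm 250.3 deg 9.4
```

Request:
{"op": "play_rows", "data": {"motion": [[[0.66, -0.7, 0.1, 0, 0, -0.0262, -0.15], [0.66, -0.7, 0.1, 0, 0, -0.0262, -0.15], [0.66, -0.7, 0.1, 0, 0, -0.0262, -0.15], [0.66, -0.7, 0.2, 0, 0, -0.0262, -0.15], [0.66, -0.7, 0.27, 0, 0, -0.0262, -0.15], [0.66, -0.7, 0.27, 0, 0, -0.0262, -0.15], [0.66, -0.7, 0.27, 0, 0, -0.0262, -0.15], [0.66, -0.7, 0.27, 0, 0, -0.0262, -0.15], [0.66, -0.7, 0.27, 0, 0, -0.0262, -0.15]]]}}

```text
time_s: 13.4
ee_pos: [0.4549, 0.309, 0.1389]
eef_rot: [3.141, -0.0, 1.699]
force: [-0.5, -1.1, 0.4]
grip_width: 0.0398
grip_force: 0.0
```

```bash
python3 - <<'E'
from plates import *
plan([(.454,.310,.082,1.7)])
E
```

```text
at [0.4549 0.309  0.1389] [ 3.1406e+00 -3.0000e-04  1.6985e+00] t 13.4 F [-0.5 -1.1  0.4] w 0.0398 gf 0.0
[0.0044, -0.0033, 0.2275] [0.0002, -0.0, -0.0002] mm 56.9 deg 0.1
```

Request:
{"op": "play_rows", "data": {"motion": [[[0.004, -0.003, 0.06, 0, 0, 0, -0.15], [0.004, -0.003, 0.12, 0, 0, 0, -0.15], [0.004, -0.003, 0.18, 0, 0, 0, -0.15], [0.004, -0.003, 0.23, 0, 0, 0, -0.15], [0.004, -0.003, 0.23, 0, 0, 0, -0.15], [0.004, -0.003, 0.23, 0, 0, 0, -0.6], [0.004, -0.003, 0.23, 0, 0, 0, -0.78], [0.004, -0.003, 0.23, 0, 0, 0, -1], [0.004, -0.003, 0.23, 0, 0, 0, -1], [0.004, -0.003, 0.23, 0, 0, 0, -1]]], "grip_force": 9}}

```text
time_s: 14.4
ee_pos: [0.4532, 0.3107, 0.0812]
eef_rot: [3.141, -0.0, 1.7]
force: [1.0, -0.7, 2.1]
grip_width: 0.0099
grip_force: 9.0
```

Request:
{"op": "play_rows", "data": {"motion": [[[0, 0, -0.04, 0, 0, 0, -1], [0, 0, -0.1, 0, 0, 0, -1], [0, 0, -0.2, 0, 0, 0, -1], [0, 0, -0.3, 0, 0, 0, -1], [0, 0, -0.4, 0, 0, 0, -1], [0, 0, -0.5, 0, 0, 0, -1], [0, 0, -0.5, 0, 0, 0, -1], [0, 0, -0.5, 0, 0, 0, -1]]]}}

```text
time_s: 15.2
ee_pos: [0.4527, 0.3105, 0.2055]
eef_rot: [-3.142, -0.0, 1.7]
force: [0.4, -0.9, -3.0]
grip_width: 0.0101
grip_force: 9.0
```

```bash
python3 - <<'E'
from plates import *
plan([(.53,.17,.206,1.62),(.6182,.0142,.206,1.5351)])
E
```

```text
at [0.4527 0.3105 0.2055] [-3.1415 -0.      1.7   ] t 15.2 F [ 0.4 -0.9 -3. ] w 0.0101 gf 9.0
[-0.5972, 0.2341, -0.0021] [-0.0, -0.0, 0.0127] mm 160.4 deg 4.6
[-0.6398, 0.3217, 0.0] [-0.0, -0.0, 0.0135] mm 179.0 deg 4.9
```

Request:
{"op": "play_rows", "data": {"motion": [[[-0.06, 0.023, 0, 0, 0, 0.002, -1], [-0.2, 0.078, 0, 0, 0, 0.005, -1], [-0.36, 0.14, 0, 0, 0, 0.008, -1], [-0.5, 0.196, 0, 0, 0, 0.011, -1], [-0.597, 0.234, 0, 0, 0, 0.0127, -1]]]}}

```text
time_s: 15.7
ee_pos: [0.5308, 0.167, 0.2044]
eef_rot: [-3.139, 0.001, 1.617]
force: [-0.1, 0.6, -1.5]
grip_width: 0.0097
grip_force: 9.0
```

Request:
{"op": "play_rows", "data": {"motion": [[[-0.16, 0.08, 0, 0, 0, 0.003, -1], [-0.32, 0.16, 0, 0, 0, 0.007, -1], [-0.46, 0.23, 0, 0, 0, 0.01, -1], [-0.57, 0.29, 0, 0, 0, 0.0135, -1], [-0.625, 0.315, 0, 0, 0, 0.0135, -1], [-0.64, 0.322, 0, 0, 0, 0.0135, -1], [-0.64, 0.322, 0, 0, 0, 0.0135, -1], [-0.64, 0.322, 0, 0, 0, 0.0135, -1], [-0.64, 0.322, 0, 0, 0, 0.0135, -1]]]}}

```text
time_s: 16.6
ee_pos: [0.6181, 0.0154, 0.2059]
eef_rot: [3.141, -0.0, 1.537]
force: [0.2, 0.6, -1.5]
grip_width: 0.0098
grip_force: 9.0
```

```bash
python3 - <<'E'
from plates import *
plan([(.6182,.0140,.140,1.5351)])
E
```

```text
at [0.6181 0.0154 0.2059] [ 3.1415e+00 -1.0000e-04  1.5369e+00] t 16.6 F [ 0.2  0.6 -1.5] w 0.0098 gf 9.0
[-0.0056, 0.0005, 0.2638] [0.0, -0.0, 0.0003] mm 66.0 deg 0.1
```

Request:
{"op": "play_rows", "data": {"motion": [[[0, 0, 0.1, 0, 0, 0, -1], [0, 0, 0.18, 0, 0, 0, -1], [0, 0, 0.24, 0, 0, 0, -1], [0, 0, 0.27, 0, 0, 0, -1], [0, 0, 0.27, 0, 0, 0, -1], [0, 0, 0.27, 0, 0, 0, -1]]]}}

```text
time_s: 17.2
ee_pos: [0.6188, 0.0144, 0.1392]
eef_rot: [3.14, -0.0, 1.536]
force: [0.4, 0.1, -1.4]
grip_width: 0.0103
grip_force: 9.0
```

```bash
python3 - <<'E'
from plates import *
plan([(.6182,.0140,.100,1.5351)])
E
```

```text
at [0.6188 0.0144 0.1392] [ 3.1405 -0.      1.5355] t 17.2 F [ 0.4  0.1 -1.4] w 0.0103 gf 9.0
[-0.0017, -0.0026, 0.1566] [0.0002, -0.0, 0.0001] mm 39.2 deg 0.1
```

Request:
{"op": "play_rows", "data": {"motion": [[[-0.001, -0.002, 0.02, 0, 0, 0, -1], [-0.001, -0.002, 0.04, 0, 0, 0, -1], [-0.001, -0.002, 0.06, 0, 0, 0, -1], [-0.001, -0.002, 0.08, 0, 0, 0, -1], [-0.001, -0.002, 0.1, 0, 0, 0, -1], [-0.001, -0.002, 0.115, 0, 0, 0, -1], [-0.001, -0.002, 0.13, 0, 0, 0, -1], [-0.001, -0.002, 0.145, 0, 0, 0, -1], [-0.001, -0.002, 0.16, 0, 0, 0, -1], [-0.001, -0.002, 0.17, 0, 0, 0, -1]]]}}

```text
time_s: 18.2
ee_pos: [0.6179, 0.0141, 0.0954]
eef_rot: [-3.141, -0.0, 1.535]
force: [0.4, 0.1, -2.1]
grip_width: 0.0098
grip_force: 9.0
```

Request:
{"op": "play_rows", "data": {"motion": [[[0, 0, 0.014, 0, 0, 0, -1], [0, 0, 0.026, 0, 0, 0, -1], [0, 0, 0.036, 0, 0, 0, -1], [0, 0, 0.042, 0, 0, 0, -1], [0, 0, 0.046, 0, 0, 0, -1], [0, 0, 0.049, 0, 0, 0, -1], [0, 0, 0.052, 0, 0, 0, -1], [0, 0, 0.054, 0, 0, 0, -1], [0, 0, 0.055, 0, 0, 0, -1]]]}}

```text
time_s: 19.1
ee_pos: [0.618, 0.0141, 0.0821]
eef_rot: [3.141, -0.0, 1.535]
force: [0.0, 0.4, -0.8]
grip_width: 0.0097
grip_force: 9.0
```

```bash
python3 - <<'E'
from plates import *
plan([])
c,W=wrist(); plates(W,.605,.634,.03,.07,.07,.12)
E
```

```text
at [0.618  0.0141 0.0821] [ 3.1414 -0.      1.5353] t 19.1 F [ 0.   0.4 -0.8] w 0.0097 gf 9.0
1142 mid [0.6198 0.0445] z 0.0935 yaw 1.5153 len 0.0288 wid 0.0119
```

Top at 93.5 mm: about 1–1.5 mm to go. Lower, release, rise.

Request:
{"op": "play_rows", "data": {"motion": [[[0, 0, 0.002, 0, 0, 0, -1], [0, 0, 0.004, 0, 0, 0, -1], [0, 0, 0.005, 0, 0, 0, -1], [0, 0, 0.005, 0, 0, 0, -0.6], [0, 0, 0.005, 0, 0, 0, -0.3], [0, 0, 0.005, 0, 0, 0, -0.3], [0, 0, -0.1, 0, 0, 0, -0.3], [0, 0, -0.3, 0, 0, 0, -0.15], [0, 0, -0.48, 0, 0, 0, -0.15], [0, 0, -0.48, 0, 0, 0, -0.15]]]}}

```text
time_s: 20.15
ee_pos: [0.62, 0.0139, 0.2088]
eef_rot: [3.132, 0.0, 1.535]
force: [-0.3, -0.2, -0.6]
grip_width: 0.0399
grip_force: 0.0
```

```bash
python3 - <<'E'
from plates import *
plan([(.60,.17,.19,1.62),(.5815,.3266,.15,1.700)])
c,W=wrist(); plates(W,.60,.64,-.05,.22,.075,.12)
E
```

```text
at [0.62   0.0139 0.2088] [3.1315e+00 1.0000e-04 1.5353e+00] t 20.15 F [-0.3 -0.2 -0.6] w 0.0399 gf 0.0
[0.6212, -0.1029, 0.074] [0.0016, 0.0001, -0.0135] mm 158.5 deg 4.9
[0.6293, -0.0431, 0.16] [0.0, 0.0, -0.0127] mm 162.7 deg 4.6
1166 mid [0.6233 0.1303] z 0.0921 yaw 1.5406 len 0.0733 wid 0.0112
1013 mid [0.6187 0.0153] z 0.0922 yaw 1.5425 len 0.0894 wid 0.0119
```

Request:
{"op": "play_rows", "data": {"motion": [[[0.18, -0.03, 0.02, 0, 0, -0.004, -0.15], [0.36, -0.06, 0.04, 0, 0, -0.008, -0.15], [0.55, -0.09, 0.06, 0, 0, -0.012, -0.15], [0.62, -0.1, 0.07, 0, 0, -0.0135, -0.15]]]}}

```text
time_s: 20.6
ee_pos: [0.597, 0.1732, 0.1826]
eef_rot: [-3.139, 0.0, 1.624]
force: [0.3, -0.6, 1.1]
grip_width: 0.0401
grip_force: 0.0
```

Request:
{"op": "play_rows", "data": {"motion": [[[0.2, -0.014, 0.05, 0, 0, -0.004, -0.15], [0.4, -0.028, 0.1, 0, 0, -0.008, -0.15], [0.55, -0.04, 0.15, 0, 0, -0.0127, -0.15], [0.63, -0.043, 0.16, 0, 0, -0.0127, -0.15], [0.63, -0.043, 0.16, 0, 0, -0.0127, -0.15], [0.63, -0.043, 0.16, 0, 0, -0.0127, -0.15], [0.63, -0.043, 0.16, 0, 0, -0.0127, -0.15]]]}}

```text
time_s: 21.3
ee_pos: [0.5807, 0.325, 0.145]
eef_rot: [3.141, 0.0, 1.698]
force: [-0.4, 0.4, -0.1]
grip_width: 0.0404
grip_force: 0.0
```

```bash
python3 - <<'E'
from plates import *
plan([(.5812,.3266,.081,1.7)])
E
```

```text
at [0.5807 0.325  0.145 ] [3.1411e+00 1.0000e-04 1.6980e+00] t 21.3 F [-0.4  0.4 -0.1] w 0.0404 gf 0.0
[0.006, 0.0027, 0.2558] [0.0001, 0.0, -0.0003] mm 64.0 deg 0.1
```

Request:
{"op": "play_rows", "data": {"motion": [[[0.002, 0.001, 0.08, 0, 0, -0.0003, -0.15], [0.002, 0.001, 0.16, 0, 0, -0.0003, -0.15], [0.002, 0.001, 0.22, 0, 0, -0.0003, -0.15], [0.002, 0.001, 0.255, 0, 0, -0.0003, -0.15], [0.002, 0.001, 0.255, 0, 0, -0.0003, -0.15], [0.002, 0.001, 0.255, 0, 0, -0.0003, -0.6], [0.002, 0.001, 0.255, 0, 0, -0.0003, -0.78], [0.002, 0.001, 0.255, 0, 0, -0.0003, -1], [0.002, 0.001, 0.255, 0, 0, -0.0003, -1], [0.002, 0.001, 0.255, 0, 0, -0.0003, -1]]]}}

```text
time_s: 22.3
ee_pos: [0.5804, 0.3273, 0.0812]
eef_rot: [3.141, -0.0, 1.702]
force: [0.9, 0.9, 1.6]
grip_width: 0.0101
grip_force: 9.0
```

Request:
{"op": "play_rows", "data": {"motion": [[[0, 0, -0.04, 0, 0, 0, -1], [0, 0, -0.1, 0, 0, 0, -1], [0, 0, -0.2, 0, 0, 0, -1], [0, 0, -0.3, 0, 0, 0, -1], [0, 0, -0.4, 0, 0, 0, -1], [0, 0, -0.5, 0, 0, 0, -1], [0, 0, -0.5, 0, 0, 0, -1], [0, 0, -0.5, 0, 0, 0, -1]]]}}

```text
time_s: 23.1
ee_pos: [0.58, 0.3271, 0.2058]
eef_rot: [3.141, -0.0, 1.702]
force: [-0.4, 0.0, -2.1]
grip_width: 0.0096
grip_force: 8.9
```

```bash
python3 - <<'E'
from plates import *
plan([(.597,.11,.206,1.60),(.6137,-.1109,.206,1.5351)])
E
```

```text
at [0.58   0.3271 0.2058] [ 3.1414e+00 -1.0000e-04  1.7019e+00] t 23.1 F [-0.4  0.  -2.1] w 0.0096 gf 8.9
[-0.87, -0.046, -0.0008] [0.0, -0.0, 0.0162] mm 217.8 deg 5.8
[-0.8852, 0.041, 0.0] [-0.0, -0.0, 0.0103] mm 221.5 deg 3.7
```

Request:
{"op": "play_rows", "data": {"motion": [[[-0.08, -0.004, 0, 0, 0, 0.0015, -1], [-0.25, -0.013, 0, 0, 0, 0.005, -1], [-0.42, -0.022, 0, 0, 0, 0.008, -1], [-0.59, -0.031, 0, 0, 0, 0.011, -1], [-0.75, -0.04, 0, 0, 0, 0.014, -1], [-0.87, -0.046, 0, 0, 0, 0.0162, -1]]]}}

```text
time_s: 23.7
ee_pos: [0.5964, 0.1067, 0.2045]
eef_rot: [-3.139, 0.001, 1.597]
force: [0.3, -0.7, -1.5]
grip_width: 0.0098
grip_force: 9.0
```

Request:
{"op": "play_rows", "data": {"motion": [[[-0.16, 0.007, 0, 0, 0, 0.002, -1], [-0.33, 0.015, 0, 0, 0, 0.004, -1], [-0.5, 0.023, 0, 0, 0, 0.006, -1], [-0.66, 0.03, 0, 0, 0, 0.008, -1], [-0.79, 0.037, 0, 0, 0, 0.0103, -1], [-0.86, 0.04, 0, 0, 0, 0.0103, -1], [-0.8852, 0.041, 0, 0, 0, 0.0103, -1], [-0.8852, 0.041, 0, 0, 0, 0.0103, -1], [-0.8852, 0.041, 0, 0, 0, 0.0103, -1], [-0.8852, 0.041, 0, 0, 0, 0.0103, -1]]]}}

```text
time_s: 24.7
ee_pos: [0.6139, -0.1096, 0.2058]
eef_rot: [-3.142, -0.0, 1.537]
force: [0.0, 0.1, -2.1]
grip_width: 0.0098
grip_force: 9.0
```

Request:
{"op": "play_rows", "data": {"motion": [[[0, 0, 0.1, 0, 0, 0, -1], [0, 0, 0.18, 0, 0, 0, -1], [0, 0, 0.24, 0, 0, 0, -1], [0, 0, 0.26, 0, 0, 0, -1], [0, 0, 0.26, 0, 0, 0, -1], [0, 0, 0.26, 0, 0, 0, -1], [0, 0, 0.26, 0, 0, 0, -1]]]}}

```text
time_s: 25.4
ee_pos: [0.6143, -0.1109, 0.1419]
eef_rot: [3.14, 0.0, 1.535]
force: [-0.1, -0.5, -2.4]
grip_width: 0.0098
grip_force: 9.0
```

```bash
python3 - <<'E'
from plates import *
plan([(.6137,-.1109,.097,1.5351)])
E
```

```text
at [ 0.6143 -0.1109  0.1419] [3.1401e+00 3.0000e-04 1.5354e+00] t 25.4 F [-0.1 -0.5 -2.4] w 0.0098 gf 9.0
[0.0001, -0.0027, 0.1794] [0.0002, 0.0, 0.0] mm 44.9 deg 0.1
```

Request:
{"op": "play_rows", "data": {"motion": [[[0, -0.002, 0.02, 0, 0, 0, -1], [0, -0.002, 0.04, 0, 0, 0, -1], [0, -0.002, 0.06, 0, 0, 0, -1], [0, -0.002, 0.08, 0, 0, 0, -1], [0, -0.002, 0.1, 0, 0, 0, -1], [0, -0.002, 0.12, 0, 0, 0, -1], [0, -0.002, 0.135, 0, 0, 0, -1], [0, -0.002, 0.15, 0, 0, 0, -1], [0, -0.002, 0.165, 0, 0, 0, -1], [0, -0.002, 0.178, 0, 0, 0, -1]]]}}

```text
time_s: 26.4
ee_pos: [0.6134, -0.1109, 0.096]
eef_rot: [-3.142, -0.0, 1.535]
force: [0.2, -0.6, -2.0]
grip_width: 0.01
grip_force: 9.0
```

```bash
python3 - <<'E'
from plates import *
plan([])
c,W=wrist(); plates(W,.600,.632,-.095,-.055,.07,.15)
E
```

```text
at [ 0.6134 -0.1109  0.096 ] [-3.1416 -0.      1.5353] t 26.4 F [ 0.2 -0.6 -2. ] w 0.01 gf 9.0
1242 mid [ 0.6152 -0.0803] z 0.1076 yaw 1.5185 len 0.0293 wid 0.013
```

Request:
{"op": "play_rows", "data": {"motion": [[[0, 0, 0.014, 0, 0, 0, -1], [0, 0, 0.028, 0, 0, 0, -1], [0, 0, 0.04, 0, 0, 0, -1], [0, 0, 0.048, 0, 0, 0, -1], [0, 0, 0.053, 0, 0, 0, -1], [0, 0, 0.056, 0, 0, 0, -1], [0, 0, 0.058, 0, 0, 0, -1], [0, 0, 0.06, 0, 0, 0, -1], [0, 0, 0.061, 0, 0, 0, -1], [0, 0, 0.061, 0, 0, 0, -1]]]}}

```text
time_s: 27.45
ee_pos: [0.6139, -0.1106, 0.082]
eef_rot: [3.14, -0.0, 1.536]
force: [-0.5, 3.0, 6.0]
grip_width: 0.0101
grip_force: 9.0
```

Request:
{"op": "play_rows", "data": {"motion": [[[0, 0, 0, 0, 0, 0, -0.6], [0, 0, 0, 0, 0, 0, -0.3], [0, 0, 0, 0, 0, 0, -0.3], [0, 0, -0.1, 0, 0, 0, -0.3], [0, 0, -0.3, 0, 0, 0, -0.15], [0, 0, -0.48, 0, 0, 0, -1], [0, 0, -0.6, 0, 0, 0, -1], [0, 0, -0.6, 0, 0, 0, -1], [0, 0, -0.6, 0, 0, 0, -1]]]}}

```text
time_s: 28.35
ee_pos: [0.6133, -0.1109, 0.2308]
eef_rot: [3.141, 0.0, 1.535]
force: [-0.3, 0.7, -0.5]
grip_width: 0.0113
grip_force: 0.0
```

```bash
python3 - <<'E'
from plates import *
plan([])
c,W=wrist(); plates(W,.59,.64,-.18,.22,.075,.12)
c=camera("top"); save(c,"top2"); W=pts(c); f=c["frame"]
hsv=cv2.cvtColor(f,cv2.COLOR_RGB2HSV)
m=(W[...,2]>.07)&(W[...,2]<.085)&(hsv[...,0]>20)&(hsv[...,0]<34)&(hsv[...,1]>140); m[:,:340]=0;m[:,365:]=0
p=W[m];q=p.mean(0);v=np.linalg.svd(p[:,:2]-q[:2],full_matrices=False)[2][0];v*=-np.sign(v[0]);t=(p[:,:2]-q[:2])@v;print(q,v,q[:2]+v*t.min(),q[:2]+v*t.max())
E
```

```text
at [ 0.6133 -0.1109  0.2308] [3.1414e+00 1.0000e-04 1.5353e+00] t 28.35 F [-0.3  0.7 -0.5] w 0.0113 gf 0.0
1056 mid [0.6185 0.0086] z 0.0921 yaw 1.5446 len 0.0768 wid 0.0111
896 mid [ 0.6139 -0.1091] z 0.0922 yaw 1.5374 len 0.0894 wid 0.0114
[ 0.55488374 -0.21405561  0.07949853] [-0.99915343 -0.04113909] [ 0.59966031 -0.21221198] [ 0.52159085 -0.21542641]
```

View pics/top2.png

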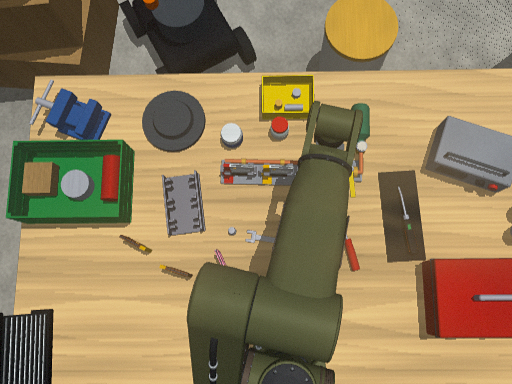

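```bash
cat > valve.py <<'E'
from h import *
ax=np.array([.6103,-.2079]); r=.065
def cen(th,side=1):
    a=th-.0357; d=np.array([-np.cos(a),-np.sin(a)]); n=np.array([np.sin(a),-np.cos(a)])
    return ax+r*d-side*(.0075+.008*abs(np.cos(a))+.0125*abs(np.sin(a)))*n
E
python3 - <<'E'
from valve import *
s=cen(0); print(s, s+[0,.012])
plan([(s[0],s[1]+.012,.15,1.5351),(s[0],s[1]+.012,.077,1.5351)])
y=1.5351; p0=s+[0,.012]
for k,th in enumerate(np.r_[np.linspace(0,.75,9),np.linspace(.85,1.55,9)]):
    if k==9: p0=cen(.75)
    d=cen(th)-p0; print(round(th,2),(np.array([d@[np.cos(y),np.sin(y)],d@[np.sin(y),-np.cos(y)]])/.25).round(3).tolist())
E
```

```text
[ 0.54591039 -0.18964909] [ 0.54591039 -0.17764909]
at [ 0.6129 -0.1108  0.2294] [-3.1391e+00 -4.0000e-04  1.5352e+00] t 28.45 F [0.5 0.5 0.2] w 0.0033 gf 0.0
[-0.2768, -0.2575, 0.3179] [-0.0004, -0.0001, 0.0] mm 123.5 deg 0.1
[0.0, -0.0, 0.292] [0.0, 0.0, 0.0] mm 73.0 deg 0.0
0.0 [-0.048, 0.002]
0.09 [-0.072, -0.003]
0.19 [-0.092, -0.007]
0.28 [-0.114, -0.008]
0.38 [-0.135, -0.008]
0.47 [-0.158, -0.006]
0.56 [-0.18, -0.002]
0.66 [-0.203, 0.004]
0.75 [-0.225, 0.012]
0.85 [-0.023, 0.012]
0.94 [-0.043, 0.024]
1.02 [-0.062, 0.038]
1.11 [-0.08, 0.054]
1.2 [-0.097, 0.073]
1.29 [-0.112, 0.093]
1.38 [-0.125, 0.115]
1.46 [-0.136, 0.138]
1.55 [-0.145, 0.162]
```

Request:
{"op": "play_rows", "data": {"motion": [[[-0.14, -0.13, 0.1, 0, 0, 0, -1], [-0.277, -0.2575, 0.2, 0, 0, 0, -1], [-0.277, -0.2575, 0.32, 0, 0, 0, -1], [-0.277, -0.2575, 0.4, 0, 0, 0, -1], [-0.277, -0.2575, 0.5, 0, 0, 0, -1], [-0.277, -0.2575, 0.57, 0, 0, 0, -1], [-0.277, -0.2575, 0.61, 0, 0, 0, -1], [-0.277, -0.2575, 0.61, 0, 0, 0, -1], [-0.277, -0.2575, 0.61, 0, 0, 0, -1]]]}}

```text
time_s: 29.35
ee_pos: [0.5467, -0.1778, 0.0788]
eef_rot: [3.142, 0.0, 1.535]
force: [0.1, -1.2, 0.8]
grip_width: 0.0007
grip_force: 0.0
```

Request:
{"op": "play_rows", "data": {"motion": [[[-0.048, 0.002, 0, 0, 0, 0, -1], [-0.072, -0.003, 0, 0, 0, 0, -1], [-0.092, -0.007, 0, 0, 0, 0, -1], [-0.114, -0.008, 0, 0, 0, 0, -1], [-0.135, -0.008, 0, 0, 0, 0, -1], [-0.158, -0.006, 0, 0, 0, 0, -1], [-0.18, -0.002, 0, 0, 0, 0, -1], [-0.203, 0.004, 0, 0, 0, 0, -1], [-0.225, 0.012, 0, 0, 0, 0, -1]]]}}

```text
time_s: 30.25
ee_pos: [0.5481, -0.2345, 0.079]
eef_rot: [3.141, 0.0, 1.535]
force: [2.4, 2.8, 5.9]
grip_width: 0.0007
grip_force: 3.0
```

Request:
{"op": "play_rows", "data": {"motion": [[[-0.023, 0.012, 0, 0, 0, 0, -1], [-0.043, 0.024, 0, 0, 0, 0, -1], [-0.062, 0.038, 0, 0, 0, 0, -1], [-0.08, 0.054, 0, 0, 0, 0, -1], [-0.097, 0.073, 0, 0, 0, 0, -1], [-0.112, 0.093, 0, 0, 0, 0, -1], [-0.125, 0.115, 0, 0, 0, 0, -1], [-0.136, 0.138, 0, 0, 0, 0, -1], [-0.145, 0.162, 0, 0, 0, 0, -1], [-0.145, 0.162, 0, 0, 0, 0, -1]]]}}

```text
time_s: 31.25
ee_pos: [0.5873, -0.2726, 0.079]
eef_rot: [3.141, 0.001, 1.535]
force: [0.1, -0.7, 7.5]
grip_width: 0.0008
grip_force: 3.8
```

```bash
python3 - <<'E'
from valve import *
plan([]); print(cen(1.55))
E
```

```text
at [ 0.5873 -0.2726  0.079 ] [3.1409e+00 9.0000e-04 1.5353e+00] t 31.25 F [ 0.1 -0.7  7.5] w 0.0008 gf 3.8
[ 0.5862305  -0.27164259]
```

```bash
python3 - <<'E'
from valve import *
plan([(.555,-.274,.079,1.5351),(.50,-.30,.24,1.5351),(.33,-.41,.28,.18)])
E
```

```text
at [ 0.5873 -0.2726  0.079 ] [3.1409e+00 9.0000e-04 1.5353e+00] t 31.25 F [ 0.1 -0.7  7.5] w 0.0008 gf 3.8
[-0.01, -0.129, 0.0] [0.0001, 0.0001, 0.0] mm 32.4 deg 0.1
[-0.1118, -0.2161, -0.644] [0.0, 0.0, 0.0] mm 172.1 deg 0.0
[-0.464, -0.6639, -0.16] [0.0, -0.0, 0.2157] mm 206.4 deg 77.6
```

Request:
{"op": "play_rows", "data": {"motion": [[[-0.005, -0.06, 0, 0, 0, 0, -1], [-0.01, -0.13, 0, 0, 0, 0, -1], [-0.05, -0.2, -0.15, 0, 0, 0, 0], [-0.1, -0.3, -0.35, 0, 0, 0, 0], [-0.12, -0.345, -0.55, 0, 0, 0, 0], [-0.12, -0.345, -0.644, 0, 0, 0, 0]]]}}

```text
time_s: 31.85
ee_pos: [0.4983, -0.2999, 0.2428]
eef_rot: [3.14, 0.002, 1.534]
force: [0.4, -0.2, 0.6]
grip_width: 0.0289
grip_force: 0.0
```

Request:
{"op": "play_rows", "data": {"motion": [[[-0.464, -0.664, -0.16, 0, 0, 0.2157, 0], [-0.464, -0.664, -0.16, 0, 0, 0.2157, 0], [-0.464, -0.664, -0.16, 0, 0, 0.2157, 0], [-0.464, -0.664, -0.16, 0, 0, 0.2157, 0], [-0.464, -0.664, -0.16, 0, 0, 0.2157, 0], [-0.464, -0.664, -0.16, 0, 0, 0.2157, 0], [-0.464, -0.664, -0.16, 0, 0, 0.2157, 0], [-0.464, -0.664, -0.16, 0, 0, 0.2157, 0], [-0.464, -0.664, -0.16, 0, 0, 0.2157, 0], [-0.464, -0.664, -0.16, 0, 0, 0.2157, 0]]]}}

```text
time_s: 32.85
ee_pos: [0.3291, -0.4089, 0.2791]
eef_rot: [-3.141, 0.001, 0.177]
force: [0.0, -0.6, -0.2]
grip_width: 0.047
grip_force: 0.0
```

```bash
python3 - <<'E'
from valve import *
plan([])
c,W=wrist(); save(c,"w4"); np.savez("w4.npz",W=W,f=c["frame"])
E
```

```text
at [ 0.3291 -0.4089  0.2791] [-3.1407e+00  8.0000e-04  1.7710e-01] t 32.85 F [ 0.  -0.6 -0.2] w 0.047 gf 0.0
```

View pics/w4.png

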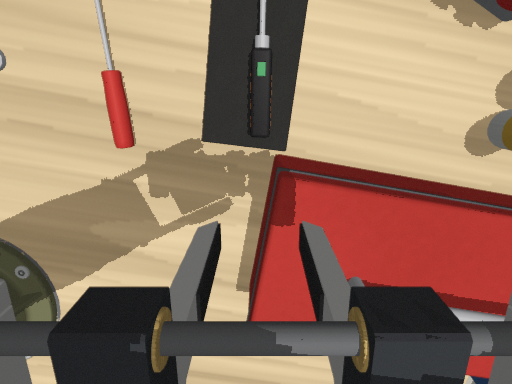

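Request:
{"op": "play_rows", "data": {"motion": [[[0.2, 0, -0.04, 0, 0, 0, 0], [0.4, 0, -0.08, 0, 0, 0, 0], [0.4, 0, -0.08, 0, 0, 0, 0], [0.4, 0, -0.08, 0, 0, 0, 0], [0.4, 0, -0.08, 0, 0, 0, 0], [0.4, 0, -0.08, 0, 0, 0, 0]]]}}

```text
time_s: 33.5
ee_pos: [0.4269, -0.3912, 0.2995]
eef_rot: [-3.142, 0.0, 0.18]
force: [-0.8, 0.2, -0.3]
grip_width: 0.047
grip_force: 0.0
```

```bash
cat > wand.py <<'E'
from valve import *
plan([]); c,W=wrist(); np.savez("w5.npz",W=W,f=c["frame"])
save(c,"w5")
m=(W[...,2]>.016)&(W[...,2]<.06)&(W[...,0]>.3)&(W[...,0]<.65)&(W[...,1]>-.46)&(W[...,1]<-.31)
n,l,st,ce=cv2.connectedComponentsWithStats(m.astype(np.uint8))
for i in range(1,n):
    if st[i,4]<150: continue
    p=W[l==i]; h=p[p[:,2]>.026]; rest=p
    q=h[:,:2]-h[:,:2].mean(0); v=np.linalg.svd(q,full_matrices=False)[2][0]; v*=np.sign(v[0]); t=q@v; s=q@np.array([-v[1],v[0]])
    a,b=np.percentile(t,[1,99]); print(i,st[i],"ztop",np.percentile(p[:,2],[50,95]).round(4),"ends",(h[:,:2].mean(0)+v*a).round(4),(h[:,:2].mean(0)+v*b).round(4),"yaw",np.arctan2(v[1],v[0]).round(4),"width",np.ptp(s).round(4))
E
cat > mat.py <<'E'
from h import *
d=np.load("w5.npz"); W=d["W"]; f=d["f"]
m=(f.max(-1)<75)&(W[...,2]<.012)&(W[...,0]>.28)&(W[...,0]<.68)&(W[...,1]>-.5)&(W[...,1]<-.25)
n,l,st,ce=cv2.connectedComponentsWithStats(m.astype(np.uint8)); i=1+np.argmax(st[1:,4])
p=W[l==i]; b=cv2.minAreaRect((p[:,:2]*1000).astype(np.float32)); print("mat",b, np.median(p[:,2]))
E
python3 wand.py; python3 mat.py; python3 - <<'E'
from h import *
c=camera("top"); W=pts(c); f=c["frame"]
hsv=cv2.cvtColor(f,cv2.COLOR_RGB2HSV)
m=(W[...,2]>.065)&(W[...,2]<.09)&(hsv[...,0]>20)&(hsv[...,0]<34)&(hsv[...,1]>140); m[:,:335]=0;m[:,395:]=0;m[:150]=0;m[210:]=0
p=W[m];q=p.mean(0);v=np.linalg.svd(p[:,:2]-q[:2],full_matrices=False)[2][0];t=(p[:,:2]-q[:2])@v;print("valve",len(p),q,v,q[:2]+v*t.min(),q[:2]+v*t.max())
E
```

```text
at [ 0.4269 -0.3912  0.2995] [-3.1415e+00  2.0000e-04  1.8010e-01] t 33.5 F [-0.8  0.2 -0.3] w 0.047 gf 0.0
2 [ 251   50   20  153 1858] ztop [0.0312 0.0334] ends [ 0.3553 -0.4038] [ 0.4729 -0.3855] yaw 0.1541 width 0.0264
3 [270 217  26  28 304] ztop [0.0394 0.058 ] ends [ 0.3131 -0.4214] [ 0.3365 -0.4558] yaw -0.9722 width 0.023
mat ((476.30572509765625, -376.7599792480469), (288.2099914550781, 119.03462219238281), 3.1543896198272705) 0.004089003097003108
valve 111 [ 0.58344614 -0.25262175  0.08028639] [-0.54260307 -0.83998923] [ 0.60474155 -0.21965491] [ 0.56254121 -0.28498412]
```

View pics/w5.png

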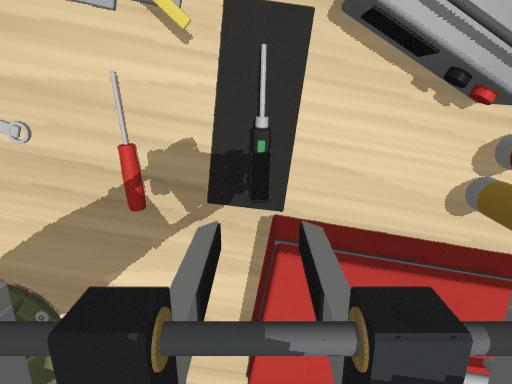

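```bash
cat > valve.py <<'E'
from h import *
ax=np.array([.6103,-.2079]); r=.065
def cen(th,yaw=.18,side=1,gap=0):
    a=th-.0357; d=np.array([-np.cos(a),-np.sin(a)]); n=np.array([np.sin(a),-np.cos(a)])
    tx=np.array([np.cos(yaw),np.sin(yaw)]); ty=np.array([np.sin(yaw),-np.cos(yaw)])
    return ax+r*d-side*(gap+.0075+.008*abs(n@tx)+.0125*abs(n@ty))*n
def arc(ths,p0,yaw=.18,side=1):
    for th in ths:
        d=cen(th,yaw,side)-p0; print(round(th,2),(np.array([d@[np.cos(yaw),np.sin(yaw)],d@[np.sin(yaw),-np.cos(yaw)]])/.25).round(3).tolist())
E
python3 - <<'E'
from valve import *
s=cen(.8); print(s)
plan([(*s,.13,.18),(*s,.070,.18)])
arc(np.linspace(.9,1.6,9),s)
E
```

```text
[ 0.54791924 -0.23675617]
at [ 0.4271 -0.3912  0.2997] [ 3.1415 -0.      0.1796] t 33.6 F [ 0.1 -0.4  0.2] w 0.0469 gf 0.0
[0.5859, -0.5216, 0.6787] [0.0, -0.0, -0.0001] mm 259.3 deg 0.0
[-0.0, -0.0, 0.24] [0.0, 0.0, 0.0] mm 60.0 deg 0.0
0.9 [0.008, 0.027]
0.99 [0.018, 0.049]
1.08 [0.031, 0.071]
1.16 [0.045, 0.092]
1.25 [0.062, 0.112]
1.34 [0.081, 0.13]
1.42 [0.102, 0.147]
1.51 [0.124, 0.161]
1.6 [0.148, 0.173]
```

Request:
{"op": "play_rows", "data": {"motion": [[[0.2, -0.17, 0.2, 0, 0, 0, -1], [0.4, -0.35, 0.4, 0, 0, 0, -1], [0.586, -0.5216, 0.55, 0, 0, 0, -1], [0.586, -0.5216, 0.68, 0, 0, 0, -1], [0.586, -0.5216, 0.68, 0, 0, 0, -1], [0.586, -0.5216, 0.8, 0, 0, 0, -1], [0.586, -0.5216, 0.9, 0, 0, 0, -1], [0.586, -0.5216, 0.919, 0, 0, 0, -1], [0.586, -0.5216, 0.919, 0, 0, 0, -1]]]}}

```text
time_s: 34.5
ee_pos: [0.5484, -0.2367, 0.07]
eef_rot: [-3.141, 0.0, 0.18]
force: [0.1, 0.0, 0.7]
grip_width: 0.0005
grip_force: 0.0
```

Request:
{"op": "play_rows", "data": {"motion": [[[0.008, 0.027, 0, 0, 0, 0, -1], [0.018, 0.049, 0, 0, 0, 0, -1], [0.031, 0.071, 0, 0, 0, 0, -1], [0.045, 0.092, 0, 0, 0, 0, -1], [0.062, 0.112, 0, 0, 0, 0, -1], [0.081, 0.13, 0, 0, 0, 0, -1], [0.102, 0.147, 0, 0, 0, 0, -1], [0.124, 0.161, 0, 0, 0, 0, -1], [0.124, 0.161, 0, 0, 0, 0, -1]]]}}

```text
time_s: 35.4
ee_pos: [0.587, -0.2706, 0.0696]
eef_rot: [3.141, -0.0, 0.18]
force: [0.6, 0.1, -0.5]
grip_width: 0.0005
grip_force: 0.0
```

```bash
python3 - <<'E'
from valve import *
plan([])
c=camera("scene"); f=c["frame"]; cv2.imwrite("pics/v1.png",cv2.resize(f[180:330,100:260,::-1],(640,600),interpolation=cv2.INTER_CUBIC))
E
```

```text
at [ 0.587  -0.2706  0.0696] [ 3.1414e+00 -1.0000e-04  1.8010e-01] t 35.4 F [ 0.6  0.1 -0.5] w 0.0005 gf 0.0
```

View pics/v1.png

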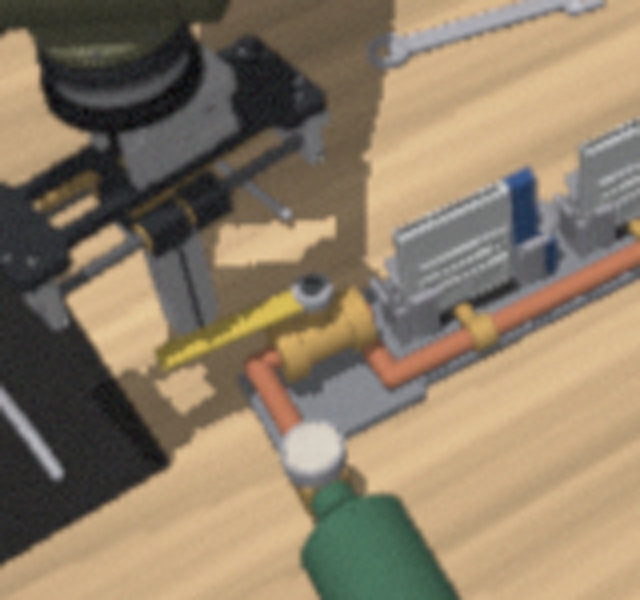

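Request:
{"op": "play_rows", "data": {"motion": [[[0.012, 0.004, 0, 0, 0, 0, -1], [0.024, 0.008, 0, 0, 0, 0, -1], [0.034, 0.01, 0, 0, 0, 0, -1], [0.034, 0.01, 0, 0, 0, 0, -1], [0.034, 0.01, 0, 0, 0, 0, -1]]]}}

```text
time_s: 35.95
ee_pos: [0.5922, -0.2711, 0.0691]
eef_rot: [-3.138, 0.007, 0.18]
force: [-23.6, 2.6, 8.1]
grip_width: 0.0005
grip_force: 12.0
```

```bash
cat > vm.py <<'E'
from h import *
plan([])
c=camera("top"); W=pts(c); f=c["frame"]
hsv=cv2.cvtColor(f,cv2.COLOR_RGB2HSV)
m=(W[...,2]>.065)&(W[...,2]<.09)&(hsv[...,0]>20)&(hsv[...,0]<34)&(hsv[...,1]>140); m[:,:335]=0;m[:,395:]=0;m[:150]=0;m[210:]=0
p=W[m];q=p.mean(0);v=np.linalg.svd(p[:,:2]-q[:2],full_matrices=False)[2][0]
if abs(v[0])>.5: v*=-np.sign(v[0])
else: v*=-np.sign(v[1])
print("valve",len(p),q.round(3),v.round(3),"theta",(np.arctan2(-v[1],-v[0])+.0357).round(3))
E
python3 vm.py
```

```text
at [ 0.5922 -0.2711  0.0691] [-3.1381  0.0075  0.1795] t 35.95 F [-23.6   2.6   8.1] w 0.0005 gf 12.0vm.py:6: RuntimeWarning: Mean of empty slice.
  p=W[m];q=p.mean(0);v=np.linalg.svd(p[:,:2]-q[:2],full_matrices=False)[2][0]
  ret = um.true_divide(
Traceback (most recent call last):
  File "vm.py", line 6, in <module>
    p=W[m];q=p.mean(0);v=np.linalg.svd(p[:,:2]-q[:2],full_matrices=False)[2][0]
                         ~~~~~~~~~~~~~~~~~~~~~~~~~~~~~~~~~~~~~~~~~~~~~~~~~~~^^^
IndexError: index 0 is out of bounds for axis 0 with size 0
```

Request:
{"op": "play_rows", "data": {"motion": [[[-0.01, 0, 0, 0, 0, 0, -1], [-0.02, 0, 0, 0, 0, 0, -1], [-0.04, 0, 0, 0, 0, 0, -1], [-0.1, 0, 0, 0, 0, 0, -1], [-0.2, 0, -0.1, 0, 0, 0, -1], [-0.3, 0.1, -0.3, 0, 0, 0, -1], [-0.4, 0.2, -0.5, 0, 0, 0, -1], [-0.5, 0.35, -0.65, 0, 0, 0, 0], [-0.6, 0.4, -0.8, 0, 0, 0, 0], [-0.6, 0.4, -0.8, 0, 0, 0, 0]]]}}

```text
time_s: 37.0
ee_pos: [0.4643, -0.3987, 0.2736]
eef_rot: [3.138, -0.003, 0.178]
force: [-0.6, -0.1, 0.0]
grip_width: 0.0208
grip_force: 0.0
```

```bash
python3 vm.py; python3 wand.py; python3 mat.py
```

```text
at [ 0.4643 -0.3987  0.2736] [ 3.1375e+00 -2.6000e-03  1.7840e-01] t 37.0 F [-0.6 -0.1  0. ] w 0.0208 gf 0.0
valve 123 [ 0.609 -0.259  0.08 ] [-0.018 -1.   ] theta 1.588
at [ 0.4638 -0.4001  0.2759] [ 3.1349 -0.004   0.1774] t 37.05 F [-1.1 -0.7  2.2] w 0.0253 gf 0.0
1 [ 238   52   20  162 1997] ztop [0.0313 0.0333] ends [ 0.3831 -0.3981] [ 0.5012 -0.3793] yaw 0.1585 width 0.0252
2 [259 245  23  33 340] ztop [0.0395 0.0581] ends [ 0.3125 -0.4218] [ 0.336 -0.452] yaw -0.9081 width 0.021
mat ((476.23614501953125, -376.9414367675781), (288.38140869140625, 118.90719604492188), 3.0455665588378906) 0.004118008917834232
```

```bash
python3 wand.py | head -2; python3 - <<'E'
from h import *
d=np.load("w5.npz"); f=d["f"]; W=d["W"]
g=cv2.resize(f[0:240,180:360,::-1],(450,600),interpolation=cv2.INTER_CUBIC); cv2.imwrite("pics/c5.png",g)
m=(f.min(-1)>110)&(W[...,0]>.45)&(W[...,0]<.625)&(W[...,1]>-.42)&(W[...,1]<-.33); 
n,l,st,ce=cv2.connectedComponentsWithStats(m.astype(np.uint8)); i=1+np.argmax(st[1:,4]); p=W[l==i]; o=np.argsort(p[:,0]); print(st[i],p[o[-6:]].round(4),p[o[:3]].round(4))
E
```

```text
at [ 0.4648 -0.3987  0.2733] [ 3.1365 -0.0034  0.1775] t 37.1 F [-0.3  0.   0.1] w 0.0291 gf 0.0
1 [ 239   55   20  160 2035] ztop [0.0312 0.0334] ends [ 0.3831 -0.3982] [ 0.5011 -0.3794] yaw 0.1579 width 0.0255
[243  48  13  89 535] [[ 0.5938 -0.3622  0.0098]
 [ 0.5939 -0.3648  0.013 ]
 [ 0.594  -0.3661  0.0137]
 [ 0.5946 -0.3672  0.0108]
 [ 0.5951 -0.3646  0.0121]
 [ 0.5954 -0.3658  0.0118]] [[ 0.4883 -0.3806  0.0274]
 [ 0.4883 -0.3739  0.0267]
 [ 0.4884 -0.3752  0.0261]]
```

View pics/c5.png

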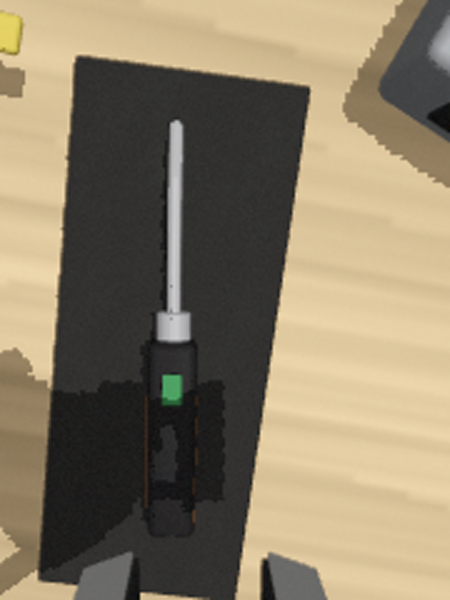

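```bash
python3 - <<'E'
from h import *
plan([(.435,-.3892,.10,.158)])
E
```

```text
at [ 0.4652 -0.3974  0.2708] [ 3.1394e+00 -1.6000e-03  1.7850e-01] t 37.15 F [ 1.  -0.6 -0.7] w 0.0331 gf 0.0
[-0.1143, -0.0551, 0.6831] [0.0003, -0.0003, 0.0033] mm 173.7 deg 1.2
```

Request:
{"op": "play_rows", "data": {"motion": [[[-0.114, -0.055, 0.2, 0, 0, 0.0033, 0.06], [-0.114, -0.055, 0.4, 0, 0, 0.0033, 0.06], [-0.114, -0.055, 0.55, 0, 0, 0.0033, 0.06], [-0.114, -0.055, 0.65, 0, 0, 0.0033, 0.06], [-0.114, -0.055, 0.68, 0, 0, 0.0033, 0.06], [-0.114, -0.055, 0.68, 0, 0, 0.0033, 0.06], [-0.114, -0.055, 0.68, 0, 0, 0.0033, 0.06], [-0.114, -0.055, 0.68, 0, 0, 0.0033, 0.06]]]}}

```text
time_s: 37.95
ee_pos: [0.4357, -0.3885, 0.1013]
eef_rot: [3.14, -0.001, 0.16]
force: [0.3, 0.9, -0.2]
grip_width: 0.0497
grip_force: 0.0
```

```bash
python3 - <<'E'
from h import *
plan([(.435,-.3892,.0245,.158)])
E
```

```text
at [ 0.4357 -0.3885  0.1013] [ 3.1397e+00 -1.4000e-03  1.5960e-01] t 37.95 F [ 0.3  0.9 -0.2] w 0.0497 gf 0.0
[-0.0035, 0.0019, 0.3071] [0.0003, -0.0002, 0.0003] mm 76.8 deg 0.2
```

Request:
{"op": "play_rows", "data": {"motion": [[[-0.002, 0.002, 0.1, 0, 0, 0, 0.06], [-0.002, 0.002, 0.2, 0, 0, 0, 0.06], [-0.002, 0.002, 0.26, 0, 0, 0, 0.06], [-0.002, 0.002, 0.285, 0, 0, 0, 0.06], [-0.002, 0.002, 0.3, 0, 0, 0, 0.06], [-0.002, 0.002, 0.3, 0, 0, 0, 0.06], [-0.002, 0.002, 0.3, 0, 0, 0, -0.3], [-0.002, 0.002, 0.3, 0, 0, 0, -0.6], [-0.002, 0.002, 0.3, 0, 0, 0, -1], [-0.002, 0.002, 0.3, 0, 0, 0, -1]]], "grip_force": 25}}

```text
time_s: 38.95
ee_pos: [0.4348, -0.3889, 0.0252]
eef_rot: [3.141, -0.0, 0.159]
force: [0.0, 0.1, 2.1]
grip_width: 0.0256
grip_force: 25.0
```

```bash
python3 - <<'E'
from h import *
plan([])
E
```

```text
at [ 0.4348 -0.3889  0.0252] [ 3.1411e+00 -4.0000e-04  1.5930e-01] t 38.95 F [0.  0.1 2.1] w 0.0256 gf 25.0
```

Request:
{"op": "play_rows", "data": {"motion": [[[0, 0, -0.05, 0, 0, 0, -1], [0, 0, -0.15, 0, 0, 0, -1], [0, 0, -0.3, 0, 0, 0, -1], [0, 0, -0.45, 0, 0, 0, -1], [0, 0, -0.6, 0, 0, 0, -1], [0, 0, -0.75, 0, 0, 0, -1], [0, 0, -0.8, 0, 0, 0, -1], [0, 0, -0.8, 0, 0, 0, -1], [0, 0, -0.8, 0, 0, 0, -1]]]}}

```text
time_s: 39.85
ee_pos: [0.4342, -0.3883, 0.2232]
eef_rot: [-3.14, 0.001, 0.159]
force: [0.6, 1.4, -1.0]
grip_width: 0.0256
grip_force: 25.0
```

```bash
python3 - <<'E'
from h import *
plan([(.42,-.19,.225,-.0357),(.43,0,.225,-.0357),(.465,.1943,.20,-.0357)])
E
```

```text
at [ 0.4342 -0.3883  0.2232] [-3.1398e+00  1.3000e-03  1.5930e-01] t 39.85 F [ 0.6  1.4 -1. ] w 0.0256 gf 25.0
[0.0697, -0.7921, -0.0058] [-0.0003, 0.0002, 0.031] mm 198.8 deg 11.2
[0.0128, -0.7609, -0.0] [0.0, 0.0, 0.0] mm 190.3 deg 0.0
[0.1122, -0.7817, 0.1] [0.0, 0.0, 0.0] mm 199.0 deg 0.0
```

Request:
{"op": "play_rows", "data": {"motion": [[[0.012, -0.1, 0, 0, 0, 0.005, -1], [0.025, -0.25, 0, 0, 0, 0.012, -1], [0.04, -0.4, 0, 0, 0, 0.018, -1], [0.055, -0.55, 0, 0, 0, 0.025, -1], [0.065, -0.69, 0, 0, 0, 0.031, -1], [0.07, -0.792, 0, 0, 0, 0.031, -1]]]}}

```text
time_s: 40.45
ee_pos: [0.4195, -0.1883, 0.2229]
eef_rot: [-3.14, 0.003, -0.036]
force: [-0.3, -0.4, -2.1]
grip_width: 0.0253
grip_force: 25.0
```

Request:
{"op": "play_rows", "data": {"motion": [[[0.002, -0.15, 0, 0, 0, 0, -1], [0.004, -0.3, 0, 0, 0, 0, -1], [0.007, -0.45, 0, 0, 0, 0, -1], [0.01, -0.6, 0, 0, 0, 0, -1], [0.0128, -0.761, 0, 0, 0, 0, -1]]]}}

```text
time_s: 40.95
ee_pos: [0.4296, 0.001, 0.223]
eef_rot: [-3.142, 0.003, -0.036]
force: [0.5, -0.1, -0.0]
grip_width: 0.0259
grip_force: 25.0
```

Request:
{"op": "play_rows", "data": {"motion": [[[0.02, -0.15, 0.02, 0, 0, 0, -1], [0.045, -0.3, 0.04, 0, 0, 0, -1], [0.07, -0.45, 0.06, 0, 0, 0, -1], [0.09, -0.6, 0.08, 0, 0, 0, -1], [0.105, -0.72, 0.1, 0, 0, 0, -1], [0.112, -0.78, 0.1, 0, 0, 0, -1], [0.112, -0.78, 0.1, 0, 0, 0, -1], [0.112, -0.78, 0.1, 0, 0, 0, -1], [0.112, -0.78, 0.1, 0, 0, 0, -1], [0.112, -0.78, 0.1, 0, 0, 0, -1]]]}}

```text
time_s: 41.95
ee_pos: [0.4654, 0.1925, 0.2]
eef_rot: [-3.142, -0.0, -0.037]
force: [0.1, -0.4, -1.3]
grip_width: 0.0258
grip_force: 25.0
```

```bash
python3 - <<'E'
from h import *
plan([])
c,W=wrist(); save(c,"w6"); np.savez("w6.npz",W=W,f=c["frame"])
E
```

```text
at [0.4654 0.1925 0.2   ] [-3.1416e+00 -3.0000e-04 -3.6700e-02] t 41.95 F [ 0.1 -0.4 -1.3] w 0.0258 gf 25.0
```

View pics/w6.png

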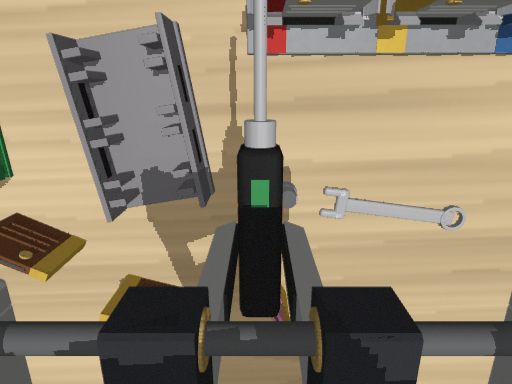

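```bash
python3 - <<'E'
from h import *
def prof(fn,T,z0,yaw):
    W=np.load(fn)["W"].reshape(-1,3); d=W-np.array(T); a=d[:,0]*np.cos(yaw)+d[:,1]*np.sin(yaw); b=-d[:,0]*np.sin(yaw)+d[:,1]*np.cos(yaw); z=d[:,2]
    for lo in np.arange(-.02,.13,.015):
        k=(a>lo)&(a<lo+.015)&(abs(b)<.004+.003)&(z>-.012)&(z<.03)
        if k.sum()>5: print(fn,round(lo,3),k.sum(),np.percentile(z[k],80).round(4),np.mean(b[k][z[k]>np.percentile(z[k],50)]).round(4))
prof("w5.npz",(.4348,-.3889,.0252),0,.159)
prof("w6.npz",(.4654,.1925,.2),0,-.0367)
plan([(.4652,.1943,.1142,-.0357)])
E
```

```text
w5.npz -0.02 109 0.0077 -0.0004
w5.npz -0.005 111 0.0077 -0.0
w5.npz 0.01 109 0.008 -0.0005
w5.npz 0.025 111 0.0082 -0.0006
w5.npz 0.04 130 0.0075 -0.0009
w5.npz 0.055 132 0.0039 -0.0012
w5.npz 0.07 59 -0.0013 -0.0008
w5.npz 0.085 59 -0.0015 -0.001
w5.npz 0.1 60 -0.0017 -0.001
w5.npz 0.115 78 -0.0016 -0.0013
w6.npz -0.02 524 0.0075 0.0002
w6.npz -0.005 562 0.0075 0.0
w6.npz 0.01 593 0.0077 0.0001
w6.npz 0.025 650 0.008 0.0003
w6.npz 0.04 731 0.0073 0.0001
w6.npz 0.055 725 0.0038 -0.0
w6.npz 0.07 351 -0.0014 -0.0001
w6.npz 0.085 389 -0.0016 -0.0001
w6.npz 0.1 408 -0.0016 0.0
w6.npz 0.115 393 -0.0016 -0.0001
at [0.4654 0.1927 0.2   ] [-3.1415e+00 -4.0000e-04 -3.6600e-02] t 42.0 F [ 0.6  0.7 -1. ] w 0.0253 gf 25.0
[-0.0013, -0.0065, 0.3434] [-0.0, -0.0001, -0.0001] mm 85.9 deg 0.1
```

Request:
{"op": "play_rows", "data": {"motion": [[[0, 0, 0.08, 0, 0, 0, -1], [0, 0, 0.18, 0, 0, 0, -1], [0, 0, 0.25, 0, 0, 0, -1], [0, 0, 0.3, 0, 0, 0, -1], [0, 0, 0.33, 0, 0, 0, -1], [0, 0, 0.343, 0, 0, 0, -1], [0, 0, 0.343, 0, 0, 0, -1], [0, 0, 0.343, 0, 0, 0, -1]]]}}

```text
time_s: 42.8
ee_pos: [0.4656, 0.1936, 0.1147]
eef_rot: [-3.141, -0.001, -0.036]
force: [-0.4, 0.9, -0.3]
grip_width: 0.0252
grip_force: 25.0
```

```bash
python3 - <<'E'
from h import *
plan([(.4652,.1943,.1142,-.0357)])
for n in("top","scene"):
    c=camera(n); W=pts(c); 
    m=(W[...,0]>.52)&(W[...,0]<.66)&(W[...,1]>.165)&(W[...,1]<.205)&(W[...,2]>.085)&(W[...,2]<.14)
    p=W[m]; o=np.argsort(-p[:,0]); print(n,len(p),p[o[:8]].round(4).tolist())
    m=(W[...,0]>.55)&(W[...,0]<.66)&(W[...,1]>.0)&(W[...,1]<.06)&(W[...,2]>.085)&(W[...,2]<.1)
    print(W[m].mean(0).round(4) if m.any() else None, m.sum())
E
```

```text
at [0.4656 0.1936 0.1147] [-3.1412e+00 -1.0000e-03 -3.5500e-02] t 42.8 F [-0.4  0.9 -0.3] w 0.0252 gf 25.0
[-0.0019, -0.0029, 0.002] [-0.0001, -0.0002, 0.0] mm 1.0 deg 0.1
top 45 [[0.629, 0.1701, 0.0855], [0.6272, 0.1756, 0.0926], [0.627, 0.1663, 0.0926], [0.627, 0.1786, 0.0934], [0.6269, 0.1724, 0.0934], [0.6254, 0.1872, 0.0999], [0.6249, 0.1667, 0.0887], [0.6249, 0.1839, 0.1017]]
[0.617  0.0307 0.0928] 73
scene 160 [[0.6323, 0.1758, 0.0891], [0.6313, 0.17, 0.0878], [0.6312, 0.1801, 0.0895], [0.6311, 0.1738, 0.0857], [0.631, 0.1765, 0.0913], [0.631, 0.1671, 0.0856], [0.6308, 0.181, 0.0853], [0.6305, 0.1839, 0.0906]]
[0.6219 0.0304 0.0904] 110
```

Request:
{"op": "play_rows", "data": {"motion": [[[0, 0.009, 0, 0, 0, 0, -1], [0, 0.018, 0, 0, 0, 0, -1], [0, 0.027, 0, 0, 0, 0, -1], [0, 0.036, 0, 0, 0, 0, -1], [0, 0.045, 0, 0, 0, 0, -1], [0, 0.054, 0, 0, 0, 0, -1], [0, 0.063, 0, 0, 0, 0, -1], [0, 0.072, 0, 0, 0, 0, -1], [0, 0.081, 0, 0, 0, 0, -1], [0, 0.09, 0, 0, 0, 0, -1]]]}}

```text
time_s: 43.9
ee_pos: [0.4645, 0.1708, 0.114]
eef_rot: [3.142, 0.0, -0.035]
force: [0.1, 0.4, -1.7]
grip_width: 0.0254
grip_force: 25.0
```

Request:
{"op": "play_rows", "data": {"motion": [[[0, 0.009, 0, 0, 0, 0, -1], [0, 0.018, 0, 0, 0, 0, -1], [0, 0.027, 0, 0, 0, 0, -1], [0, 0.036, 0, 0, 0, 0, -1], [0, 0.045, 0, 0, 0, 0, -1], [0, 0.054, 0, 0, 0, 0, -1], [0, 0.063, 0, 0, 0, 0, -1], [0, 0.072, 0, 0, 0, 0, -1], [0, 0.081, 0, 0, 0, 0, -1], [0, 0.09, 0, 0, 0, 0, -1]]]}}

```text
time_s: 44.9
ee_pos: [0.4637, 0.1483, 0.114]
eef_rot: [3.142, 0.0, -0.035]
force: [-0.2, 0.3, -1.1]
grip_width: 0.0258
grip_force: 25.0
```

Request:
{"op": "play_rows", "data": {"motion": [[[0, 0.009, 0, 0, 0, 0, -1], [0, 0.018, 0, 0, 0, 0, -1], [0, 0.027, 0, 0, 0, 0, -1], [0, 0.036, 0, 0, 0, 0, -1], [0, 0.045, 0, 0, 0, 0, -1], [0, 0.054, 0, 0, 0, 0, -1], [0, 0.063, 0, 0, 0, 0, -1], [0, 0.072, 0, 0, 0, 0, -1], [0, 0.081, 0, 0, 0, 0, -1], [0, 0.09, 0, 0, 0, 0, -1]]]}}

```text
time_s: 45.9
ee_pos: [0.4629, 0.1258, 0.1141]
eef_rot: [-3.142, -0.0, -0.035]
force: [0.6, 0.7, -0.6]
grip_width: 0.0253
grip_force: 25.0
```

```bash
cat > tip.py <<'E'
from h import *
o=get_obs(); R=Ro.from_euler("xyz",o["eef_rot"]); t=o["ee_pos"]+R.apply([.1595,.001,.0182]); u=np.array([.0357,.99936]); c=np.array([.6182,.0140])
d=t[:2]-c; print("tip",t.round(4),"cradle x,y",(d@[u[1],-u[0]]).round(4),(d@u).round(4),"F",o["force"].round(1),o["eef_rot"].round(4),o["time_s"])
E
python3 tip.py
```

```text
tip [0.6223 0.1192 0.0959] cradle x,y 0.0004 0.1053 F [ 0.6  0.7 -0.6] [-3.1416e+00 -1.0000e-04 -3.5400e-02] 45.9
```

On line. Continue.

Request:
{"op": "play_rows", "data": {"motion": [[[0, 0.009, 0, 0, 0, 0, -1], [0, 0.018, 0, 0, 0, 0, -1], [0, 0.027, 0, 0, 0, 0, -1], [0, 0.036, 0, 0, 0, 0, -1], [0, 0.045, 0, 0, 0, 0, -1], [0, 0.054, 0, 0, 0, 0, -1], [0, 0.063, 0, 0, 0, 0, -1], [0, 0.072, 0, 0, 0, 0, -1], [0, 0.081, 0, 0, 0, 0, -1], [0, 0.09, 0, 0, 0, 0, -1]]]}}

```text
time_s: 46.9
ee_pos: [0.4621, 0.1034, 0.1141]
eef_rot: [-3.142, 0.0, -0.035]
force: [-0.4, -0.5, -0.5]
grip_width: 0.0257
grip_force: 25.0
```

Request:
{"op": "play_rows", "data": {"motion": [[[0, 0.009, 0, 0, 0, 0, -1], [0, 0.018, 0, 0, 0, 0, -1], [0, 0.027, 0, 0, 0, 0, -1], [0, 0.036, 0, 0, 0, 0, -1], [0, 0.045, 0, 0, 0, 0, -1], [0, 0.054, 0, 0, 0, 0, -1], [0, 0.063, 0, 0, 0, 0, -1], [0, 0.072, 0, 0, 0, 0, -1], [0, 0.081, 0, 0, 0, 0, -1], [0, 0.09, 0, 0, 0, 0, -1]]]}}

```text
time_s: 47.9
ee_pos: [0.4613, 0.0808, 0.114]
eef_rot: [3.142, 0.0, -0.035]
force: [0.3, 0.1, -0.9]
grip_width: 0.0259
grip_force: 25.0
```

Request:
{"op": "play_rows", "data": {"motion": [[[0, 0.009, 0, 0, 0, 0, -1], [0, 0.018, 0, 0, 0, 0, -1], [0, 0.027, 0, 0, 0, 0, -1], [0, 0.036, 0, 0, 0, 0, -1], [0, 0.045, 0, 0, 0, 0, -1], [0, 0.054, 0, 0, 0, 0, -1], [0, 0.063, 0, 0, 0, 0, -1], [0, 0.072, 0, 0, 0, 0, -1], [0, 0.081, 0, 0, 0, 0, -1], [0, 0.09, 0, 0, 0, 0, -1]]]}}

```text
time_s: 48.9
ee_pos: [0.4605, 0.0584, 0.1141]
eef_rot: [-3.142, -0.0, -0.035]
force: [1.6, -0.7, -2.1]
grip_width: 0.0256
grip_force: 25.0
```

Request:
{"op": "play_rows", "data": {"motion": [[[0, 0.009, 0, 0, 0, 0, -1], [0, 0.018, 0, 0, 0, 0, -1], [0, 0.027, 0, 0, 0, 0, -1], [0, 0.036, 0, 0, 0, 0, -1], [0, 0.045, 0, 0, 0, 0, -1], [0, 0.054, 0, 0, 0, 0, -1], [0, 0.063, 0, 0, 0, 0, -1], [0, 0.072, 0, 0, 0, 0, -1], [0, 0.081, 0, 0, 0, 0, -1], [0, 0.09, 0, 0, 0, 0, -1]]]}}

```text
time_s: 49.9
ee_pos: [0.4597, 0.0359, 0.1141]
eef_rot: [-3.142, -0.0, -0.035]
force: [0.1, -0.4, -1.9]
grip_width: 0.0253
grip_force: 25.0
```

Request:
{"op": "play_rows", "data": {"motion": [[[0, 0.009, 0, 0, 0, 0, -1], [0, 0.018, 0, 0, 0, 0, -1], [0, 0.027, 0, 0, 0, 0, -1], [0, 0.036, 0, 0, 0, 0, -1], [0, 0.045, 0, 0, 0, 0, -1], [0, 0.054, 0, 0, 0, 0, -1], [0, 0.063, 0, 0, 0, 0, -1], [0, 0.072, 0, 0, 0, 0, -1], [0, 0.081, 0, 0, 0, 0, -1], [0, 0.09, 0, 0, 0, 0, -1]]]}}

```text
time_s: 50.9
ee_pos: [0.4589, 0.0134, 0.114]
eef_rot: [3.142, 0.0, -0.035]
force: [-0.3, -0.4, -1.0]
grip_width: 0.0255
grip_force: 25.0
```

```bash
python3 tip.py
```

```text
tip [0.6183 0.0067 0.0958] cradle x,y 0.0003 -0.0072 F [-0.3 -0.4 -1. ] [ 3.1416  0.     -0.0354] 50.9
```

Request:
{"op": "play_rows", "data": {"motion": [[[0, 0.009, 0, 0, 0, 0, -1], [0, 0.018, 0, 0, 0, 0, -1], [0, 0.027, 0, 0, 0, 0, -1], [0, 0.036, 0, 0, 0, 0, -1], [0, 0.045, 0, 0, 0, 0, -1], [0, 0.054, 0, 0, 0, 0, -1], [0, 0.063, 0, 0, 0, 0, -1], [0, 0.072, 0, 0, 0, 0, -1], [0, 0.081, 0, 0, 0, 0, -1], [0, 0.09, 0, 0, 0, 0, -1]]]}}

```text
time_s: 51.9
ee_pos: [0.4581, -0.0091, 0.1141]
eef_rot: [3.142, -0.0, -0.035]
force: [0.2, 0.1, -1.7]
grip_width: 0.0257
grip_force: 25.0
```

Request:
{"op": "play_rows", "data": {"motion": [[[0, 0.009, 0, 0, 0, 0, -1], [0, 0.018, 0, 0, 0, 0, -1], [0, 0.027, 0, 0, 0, 0, -1], [0, 0.036, 0, 0, 0, 0, -1], [0, 0.045, 0, 0, 0, 0, -1], [0, 0.054, 0, 0, 0, 0, -1], [0, 0.063, 0, 0, 0, 0, -1], [0, 0.072, 0, 0, 0, 0, -1], [0, 0.081, 0, 0, 0, 0, -1], [0, 0.09, 0, 0, 0, 0, -1]]]}}

```text
time_s: 52.9
ee_pos: [0.4574, -0.0316, 0.114]
eef_rot: [3.142, -0.0, -0.035]
force: [0.2, 0.2, -1.6]
grip_width: 0.0256
grip_force: 25.0
```

Request:
{"op": "play_rows", "data": {"motion": [[[0, 0.009, 0, 0, 0, 0, -1], [0, 0.018, 0, 0, 0, 0, -1], [0, 0.027, 0, 0, 0, 0, -1], [0, 0.036, 0, 0, 0, 0, -1], [0, 0.045, 0, 0, 0, 0, -1], [0, 0.054, 0, 0, 0, 0, -1], [0, 0.063, 0, 0, 0, 0, -1], [0, 0.072, 0, 0, 0, 0, -1], [0, 0.081, 0, 0, 0, 0, -1], [0, 0.09, 0, 0, 0, 0, -1]]]}}

```text
time_s: 53.9
ee_pos: [0.4565, -0.054, 0.1141]
eef_rot: [-3.142, 0.0, -0.035]
force: [-0.5, -0.4, -2.2]
grip_width: 0.0254
grip_force: 25.0
```

Request:
{"op": "play_rows", "data": {"motion": [[[0, 0.009, 0, 0, 0, 0, -1], [0, 0.018, 0, 0, 0, 0, -1], [0, 0.027, 0, 0, 0, 0, -1], [0, 0.036, 0, 0, 0, 0, -1], [0, 0.045, 0, 0, 0, 0, -1], [0, 0.054, 0, 0, 0, 0, -1], [0, 0.063, 0, 0, 0, 0, -1], [0, 0.072, 0, 0, 0, 0, -1], [0, 0.081, 0, 0, 0, 0, -1], [0, 0.09, 0, 0, 0, 0, -1]]]}}

```text
time_s: 54.9
ee_pos: [0.4557, -0.0766, 0.114]
eef_rot: [-3.142, 0.0, -0.035]
force: [-0.6, 0.4, -0.3]
grip_width: 0.0254
grip_force: 25.0
```

Request:
{"op": "play_rows", "data": {"motion": [[[0, 0.009, 0, 0, 0, 0, -1], [0, 0.018, 0, 0, 0, 0, -1], [0, 0.027, 0, 0, 0, 0, -1], [0, 0.036, 0, 0, 0, 0, -1], [0, 0.045, 0, 0, 0, 0, -1], [0, 0.054, 0, 0, 0, 0, -1], [0, 0.063, 0, 0, 0, 0, -1], [0, 0.072, 0, 0, 0, 0, -1], [0, 0.081, 0, 0, 0, 0, -1], [0, 0.09, 0, 0, 0, 0, -1]]]}}

```text
time_s: 55.9
ee_pos: [0.4549, -0.099, 0.114]
eef_rot: [-3.142, -0.0, -0.035]
force: [-0.7, 0.1, -0.7]
grip_width: 0.0257
grip_force: 25.0
```

Request:
{"op": "play_rows", "data": {"motion": [[[0, 0.009, 0, 0, 0, 0, -1], [0, 0.018, 0, 0, 0, 0, -1], [0, 0.027, 0, 0, 0, 0, -1], [0, 0.036, 0, 0, 0, 0, -1], [0, 0.045, 0, 0, 0, 0, -1], [0, 0.054, 0, 0, 0, 0, -1], [0, 0.063, 0, 0, 0, 0, -1], [0, 0.072, 0, 0, 0, 0, -1], [0, 0.081, 0, 0, 0, 0, -1], [0, 0.09, 0, 0, 0, 0, -1]]]}}

```text
time_s: 56.9
ee_pos: [0.4541, -0.1215, 0.114]
eef_rot: [-3.142, 0.0, -0.036]
force: [-0.6, -0.4, -1.1]
grip_width: 0.0257
grip_force: 25.0
```

Request:
{"op": "play_rows", "data": {"motion": [[[0, 0.009, 0, 0, 0, 0, -1], [0, 0.018, 0, 0, 0, 0, -1], [0, 0.027, 0, 0, 0, 0, -1], [0, 0.036, 0, 0, 0, 0, -1], [0, 0.045, 0, 0, 0, 0, -1], [0, 0.054, 0, 0, 0, 0, -1], [0, 0.063, 0, 0, 0, 0, -1], [0, 0.072, 0, 0, 0, 0, -1], [0, 0.081, 0, 0, 0, 0, -1], [0, 0.09, 0, 0, 0, 0, -1]]]}}

```text
time_s: 57.9
ee_pos: [0.4533, -0.144, 0.114]
eef_rot: [-3.142, 0.0, -0.035]
force: [0.6, -0.1, -0.8]
grip_width: 0.0256
grip_force: 25.0
```

Request:
{"op": "play_rows", "data": {"motion": [[[0, 0.009, 0, 0, 0, 0, -1], [0, 0.018, 0, 0, 0, 0, -1], [0, 0.027, 0, 0, 0, 0, -1], [0, 0.036, 0, 0, 0, 0, -1], [0, 0.045, 0, 0, 0, 0, -1], [0, 0.054, 0, 0, 0, 0, -1], [0, 0.06, 0, 0, 0, 0, -1]]]}}

```text
time_s: 58.6
ee_pos: [0.4528, -0.159, 0.1141]
eef_rot: [3.142, -0.0, -0.036]
force: [-0.1, 0.1, -1.2]
grip_width: 0.0256
grip_force: 25.0
```

```bash
python3 tip.py; python3 -c "
from h import *
plan([(.432,-.165,.225,-.0357),(.4348,-.3889,.225,.159)])"
```

```text
tip [ 0.6122 -0.1657  0.0959] cradle x,y 0.0004 -0.1798 F [-0.1  0.1 -1.2] [ 3.1416 -0.     -0.0355] 58.6
at [ 0.4528 -0.159   0.1141] [ 3.1416 -0.     -0.0355] t 58.6 F [-0.1  0.1 -1.2] w 0.0256 gf 25.0
[-0.0824, 0.0269, -0.4438] [0.0, -0.0, 0.0] mm 113.0 deg 0.0
[0.0432, 0.8946, 0.0] [0.0, 0.0, -0.031] mm 223.9 deg 11.2
```

Request:
{"op": "play_rows", "data": {"motion": [[[0, 0, -0.1, 0, 0, 0, -1], [-0.02, 0.01, -0.25, 0, 0, 0, -1], [-0.06, 0.02, -0.38, 0, 0, 0, -1], [-0.082, 0.027, -0.444, 0, 0, 0, -1], [-0.082, 0.027, -0.444, 0, 0, 0, -1]]]}}

```text
time_s: 59.1
ee_pos: [0.4325, -0.1653, 0.2272]
eef_rot: [3.14, -0.004, -0.036]
force: [0.6, -0.4, -1.9]
grip_width: 0.0257
grip_force: 25.0
```

Request:
{"op": "play_rows", "data": {"motion": [[[0.005, 0.1, 0, 0, 0, -0.004, -1], [0.012, 0.25, 0, 0, 0, -0.009, -1], [0.02, 0.4, 0, 0, 0, -0.014, -1], [0.027, 0.55, 0, 0, 0, -0.02, -1], [0.034, 0.7, 0, 0, 0, -0.026, -1], [0.04, 0.83, 0, 0, 0, -0.031, -1], [0.0432, 0.8946, 0, 0, 0, -0.031, -1], [0.0432, 0.8946, 0, 0, 0, -0.031, -1], [0.0432, 0.8946, 0, 0, 0, -0.031, -1], [0.0432, 0.8946, 0, 0, 0, -0.031, -1]]]}}

```text
time_s: 60.1
ee_pos: [0.4352, -0.3877, 0.2246]
eef_rot: [-3.141, 0.0, 0.16]
force: [1.1, -0.1, -1.2]
grip_width: 0.0258
grip_force: 25.0
```

```bash
python3 -c "
from h import *
plan([(.4348,-.3889,.026,.159)])"
```

```text
at [ 0.4352 -0.3877  0.2246] [-3.141e+00  3.000e-04  1.601e-01] t 60.1 F [ 1.1 -0.1 -1.2] w 0.0258 gf 25.0
[-0.002, 0.0049, 0.7943] [-0.0001, 0.0, 0.0002] mm 198.6 deg 0.1
```

Request:
{"op": "play_rows", "data": {"motion": [[[0, 0.002, 0.1, 0, 0, 0, -1], [0, 0.002, 0.25, 0, 0, 0, -1], [0, 0.002, 0.4, 0, 0, 0, -1], [0, 0.002, 0.55, 0, 0, 0, -1], [0, 0.002, 0.66, 0, 0, 0, -1], [0, 0.002, 0.73, 0, 0, 0, -1], [0, 0.002, 0.76, 0, 0, 0, -1], [0, 0.002, 0.778, 0, 0, 0, -1], [0, 0.002, 0.785, 0, 0, 0, -1], [0, 0.002, 0.788, 0, 0, 0, -1]]]}}

```text
time_s: 61.1
ee_pos: [0.4354, -0.3894, 0.0289]
eef_rot: [3.14, -0.001, 0.159]
force: [-0.4, -0.2, -1.2]
grip_width: 0.0257
grip_force: 25.0
```

```bash
python3 -c "
from h import *
plan([(.4348,-.3889,.0252,.159)])"
```

```text
at [ 0.4354 -0.3894  0.0289] [ 3.1405e+00 -8.0000e-04  1.5950e-01] t 61.1 F [-0.4 -0.2 -1.2] w 0.0257 gf 25.0
[-0.0021, -0.0023, 0.0146] [0.0002, -0.0001, 0.0001] mm 3.7 deg 0.1
```

Request:
{"op": "play_rows", "data": {"motion": [[[0, 0, 0.003, 0, 0, 0, -1], [0, 0, 0.006, 0, 0, 0, -1], [0, 0, 0.008, 0, 0, 0, -1], [0, 0, 0.008, 0, 0, 0, -1], [0, 0, 0.008, 0, 0, 0, -1]]]}}

```text
time_s: 61.6
ee_pos: [0.435, -0.3893, 0.0261]
eef_rot: [3.142, -0.0, 0.159]
force: [-0.2, -0.9, -1.0]
grip_width: 0.0252
grip_force: 25.0
```

Lower the last millimetre, release to 50 mm, wait, rise.

Request:
{"op": "play_rows", "data": {"motion": [[[0, 0, 0.002, 0, 0, 0, -1], [0, 0, 0.003, 0, 0, 0, -1], [0, 0, 0.003, 0, 0, 0, -0.3], [0, 0, 0.003, 0, 0, 0, 0], [0, 0, 0.003, 0, 0, 0, 0.06], [0, 0, 0.003, 0, 0, 0, 0.06], [0, 0, -0.1, 0, 0, 0, 0.06], [0, 0, -0.3, 0, 0, 0, 0.06], [0, 0, -0.5, 0, 0, 0, 0.06], [0, 0, -0.7, 0, 0, 0, 0.06]]]}}

```text
time_s: 62.6
ee_pos: [0.4348, -0.3889, 0.2031]
eef_rot: [-3.142, 0.0, 0.159]
force: [0.9, -0.5, -0.1]
grip_width: 0.0495
grip_force: 0.0
```

```bash
python3 vm.py; python3 - <<'E'
from valve import *
s=cen(1.85,side=-1); 
for t in (1.57,0.8,-.05): print(t,cen(t,side=-1))
E
```

```text
at [ 0.4348 -0.3889  0.2031] [-3.1416  0.      0.1594] t 62.6 F [ 0.9 -0.5 -0.1] w 0.0495 gf 0.0
valve 123 [ 0.609 -0.259  0.08 ] [-0.023 -1.   ] theta 1.583
1.57 [ 0.62591464 -0.27351344]
0.8 [ 0.57883806 -0.26900797]
-0.05 [ 0.54368438 -0.22391886]
```

```bash
python3 - <<'E'
from h import *
c=camera("top"); W=pts(c)
w=W.reshape(-1,3)
print("      y:",[round(y,2) for y in np.arange(-.22,-.33,-.01)])
for x in np.arange(.70,.55,-.01):
    r=[]
    for y in np.arange(-.22,-.33,-.01):
        k=(abs(w[:,0]-x)<.005)&(abs(w[:,1]-y)<.005); r.append(int(1000*np.max(w[k,2])) if k.any() else -1)
    print(round(x,3),r)
E
```

```text
y: [np.float64(-0.22), np.float64(-0.23), np.float64(-0.24), np.float64(-0.25), np.float64(-0.26), np.float64(-0.27), np.float64(-0.28), np.float64(-0.29), np.float64(-0.3), np.float64(-0.31), np.float64(-0.32), np.float64(-0.33)]
0.7 [7, 6, 66, 65, 64, 58, 8, 2, 4, 6, 3, 6]
0.69 [11, 3, 67, 66, 70, 63, 4, 3, 5, 8, 4, 6]
0.68 [3, 5, 68, 65, 68, 61, 8, 6, 5, 1, 6, 5]
0.67 [4, 6, 65, 67, 55, 4, 4, 4, 8, 6, 8, 4]
0.66 [5, 5, 4, 54, 50, 4, 8, 4, 5, 5, 8, 6]
0.65 [12, 13, 17, 52, 44, 4, 5, 4, 8, 6, 5, 4]
0.64 [16, 16, 17, 55, 46, 6, 2, 4, 2, 3, 3, 4]
0.63 [-1, -1, 48, 53, -1, -1, -1, -1, -1, 3, 7, 2]
0.62 [90, 82, 80, 79, 79, 80, 79, 79, 5, 3, 8, 5]
0.61 [83, 83, 84, 83, 83, 86, 87, 87, 85, 11, 11, 10]
0.6 [87, 80, 83, 85, 85, 87, 86, 80, 77, 2, 4, 11]
0.59 [52, 52, 17, 10, 10, 10, 6, 2, 6, 7, 13, 8]
0.58 [6, 4, 3, 7, 11, 9, 4, 5, 4, 6, 6, 11]
0.57 [6, 8, 5, 6, 6, 6, 5, 5, 4, 8, 7, 15]
0.56 [7, 3, 10, 5, 10, 4, 7, 5, 12, 3, 10, 9]
```

```bash
python3 - <<'E'
import valve; from valve import *
valve.r=.078; y=.159
s=cen(1.583,y,-1,.012); print(s)
plan([(*s,.2,y),(*s,.073,y)])
arc(np.linspace(1.57,.85,9),s,y,-1)
print("second"); arc(np.linspace(.76,-.03,10),cen(.85,y,-1),y,-1)
E
```

```text
[ 0.63809499 -0.28657474]
at [ 0.4367 -0.3908  0.2084] [ 3.1324 -0.0066  0.1594] t 62.7 F [0.1 0.1 0.7] w 0.0497 gf 0.0
[0.8613, -0.2841, 0.0368] [0.0015, -0.001, 0.0001] mm 226.9 deg 0.6
[0.0, -0.0, 0.508] [0.0, 0.0, 0.0] mm 127.0 deg 0.0
1.57 [-0.051, -0.008]
1.48 [-0.076, -0.008]
1.39 [-0.102, -0.009]
1.3 [-0.128, -0.013]
1.21 [-0.153, -0.019]
1.12 [-0.179, -0.028]
1.03 [-0.205, -0.038]
0.94 [-0.229, -0.052]
0.85 [-0.253, -0.068]
second
0.76 [-0.023, -0.018]
0.67 [-0.043, -0.038]
0.58 [-0.062, -0.06]
0.5 [-0.079, -0.085]
0.41 [-0.094, -0.111]
0.32 [-0.106, -0.139]
0.23 [-0.116, -0.168]
0.15 [-0.123, -0.195]
0.06 [-0.127, -0.22]
-0.03 [-0.13, -0.247]
```

Request:
{"op": "play_rows", "data": {"motion": [[[0.2, -0.07, 0, 0, 0, 0, -1], [0.4, -0.14, 0, 0, 0, 0, -1], [0.6, -0.2, 0, 0, 0, 0, -1], [0.78, -0.26, 0.04, 0, 0, 0, -1], [0.861, -0.284, 0.15, 0, 0, 0, -1], [0.861, -0.284, 0.25, 0, 0, 0, -1], [0.861, -0.284, 0.25, 0, 0, 0, -1], [0.861, -0.284, 0.25, 0, 0, 0, -1], [0.861, -0.284, 0.25, 0, 0, 0, -1]]]}}

```text
time_s: 63.6
ee_pos: [0.6365, -0.2858, 0.1406]
eef_rot: [3.14, -0.002, 0.158]
force: [0.1, -0.0, -0.2]
grip_width: 0.0001
grip_force: 0.0
```

```bash
python3 -c "
from h import *
plan([(.6381,-.2866,.073,.159)])"
```

```text
at [ 0.6365 -0.2858  0.1406] [ 3.140e+00 -2.100e-03  1.585e-01] t 63.6 F [ 0.1 -0.  -0.2] w 0.0001 gf 0.0
[0.0053, 0.0038, 0.2705] [0.0003, -0.0003, -0.0001] mm 67.6 deg 0.2
```

Request:
{"op": "play_rows", "data": {"motion": [[[0.006, 0.004, 0.05, 0, 0, 0, -1], [0.006, 0.004, 0.12, 0, 0, 0, -1], [0.006, 0.004, 0.19, 0, 0, 0, -1], [0.006, 0.004, 0.25, 0, 0, 0, -1], [0.006, 0.004, 0.27, 0, 0, 0, -1], [0.006, 0.004, 0.27, 0, 0, 0, -1], [0.006, 0.004, 0.27, 0, 0, 0, -1]]]}}

```text
time_s: 64.3
ee_pos: [0.6383, -0.286, 0.0719]
eef_rot: [3.141, -0.001, 0.159]
force: [0.1, 0.0, 0.4]
grip_width: 0.0002
grip_force: 0.0
```

Request:
{"op": "play_rows", "data": {"motion": [[[-0.051, -0.008, 0, 0, 0, 0, -1], [-0.076, -0.008, 0, 0, 0, 0, -1], [-0.102, -0.009, 0, 0, 0, 0, -1], [-0.128, -0.013, 0, 0, 0, 0, -1], [-0.153, -0.019, 0, 0, 0, 0, -1], [-0.179, -0.028, 0, 0, 0, 0, -1], [-0.205, -0.038, 0, 0, 0, 0, -1], [-0.229, -0.052, 0, 0, 0, 0, -1], [-0.253, -0.068, 0, 0, 0, 0, -1]]]}}

```text
time_s: 65.2
ee_pos: [0.5723, -0.2788, 0.0711]
eef_rot: [3.141, -0.0, 0.159]
force: [1.5, -0.0, 0.9]
grip_width: 0.0005
grip_force: 0.7
```

Request:
{"op": "play_rows", "data": {"motion": [[[-0.023, -0.018, 0, 0, 0, 0, -1], [-0.043, -0.038, 0, 0, 0, 0, -1], [-0.062, -0.06, 0, 0, 0, 0, -1], [-0.079, -0.085, 0, 0, 0, 0, -1], [-0.094, -0.111, 0, 0, 0, 0, -1], [-0.106, -0.139, 0, 0, 0, 0, -1], [-0.116, -0.168, 0, 0, 0, 0, -1], [-0.123, -0.195, 0, 0, 0, 0, -1], [-0.127, -0.22, 0, 0, 0, 0, -1], [-0.127, -0.22, 0, 0, 0, 0, -1]]]}}

```text
time_s: 66.2
ee_pos: [0.5325, -0.2289, 0.071]
eef_rot: [-3.141, 0.0, 0.16]
force: [-0.6, -0.0, 0.4]
grip_width: 0.0006
grip_force: 0.1
```

```bash
python3 vm.py
```

```text
at [ 0.5325 -0.2289  0.071 ] [-3.1413e+00  4.0000e-04  1.5990e-01] t 66.2 F [-0.6 -0.   0.4] w 0.0006 gf 0.1
valve 2 [ 0.598 -0.204  0.082] [-0.999  0.037] theta -0.001
```

Request:
{"op": "play_rows", "data": {"motion": [[[0, -0.008, 0, 0, 0, 0, -1], [0, -0.016, 0, 0, 0, 0, -1], [0, -0.022, 0, 0, 0, 0, -1], [0, -0.022, 0, 0, 0, 0, -1]]]}}

```text
time_s: 66.65
ee_pos: [0.5319, -0.2244, 0.0711]
eef_rot: [3.141, -0.0, 0.159]
force: [-0.1, -2.5, 0.3]
grip_width: 0.0002
grip_force: 1.1
```

Request:
{"op": "play_rows", "data": {"motion": [[[0, -0.01, 0, 0, 0, 0, -1], [0, -0.014, 0, 0, 0, 0, -1], [0, 0.01, 0, 0, 0, 0, -1], [0, 0.05, 0, 0, 0, 0, -1], [-0.1, 0.12, -0.1, 0, 0, 0, -1], [-0.3, 0.14, -0.3, 0, 0, 0, -1], [-0.5, 0.16, -0.5, 0, 0, 0, -1], [-0.6, 0.2, -0.65, 0, 0, 0, -1], [-0.6, 0.2, -0.65, 0, 0, 0, -1], [-0.6, 0.2, -0.65, 0, 0, 0, -1]]]}}

```text
time_s: 67.65
ee_pos: [0.3908, -0.2994, 0.2376]
eef_rot: [3.137, -0.004, 0.157]
force: [0.2, -0.1, 0.5]
grip_width: 0.0006
grip_force: 0.0
```

```bash
python3 vm.py; python3 wand.py; python3 mat.py; python3 - <<'E'
from plates import *
c=camera("top"); save(c,"end"); plates(pts(c),.58,.66,-.18,.22,.075,.12)
E
```

```text
at [ 0.3908 -0.2994  0.2376] [ 3.1368 -0.004   0.157 ] t 67.65 F [ 0.2 -0.1  0.5] w 0.0006 gf 0.0
valve 126 [ 0.56  -0.209  0.08 ] [-0.999  0.034] theta 0.002
at [ 0.3914 -0.2985  0.2351] [ 3.1394e+00 -2.2000e-03  1.5740e-01] t 67.7 F [-0.5  0.3 -0.7] w 0.0004 gf 0.0
1 [ 325    0   30  183 2877] ztop [0.0311 0.0332] ends [ 0.3833 -0.396 ] [ 0.5001 -0.3779] yaw 0.1541 width 0.0268
2 [345 221  40  36 587] ztop [0.0398 0.0578] ends [ 0.3079 -0.4227] [ 0.3379 -0.452 ] yaw -0.7727 width 0.0198
mat ((462.47564697265625, -377.50665283203125), (260.12017822265625, 119.02066802978516), 3.132056951522827) 0.004053042920986016
128 mid [0.6209 0.1355] z 0.0906 yaw 1.531 len 0.0873 wid 0.0124
132 mid [0.6159 0.0133] z 0.0913 yaw 1.5266 len 0.0897 wid 0.0138
132 mid [ 0.6115 -0.1114] z 0.0901 yaw 1.5239 len 0.0865 wid 0.0134
```

View pics/end.png

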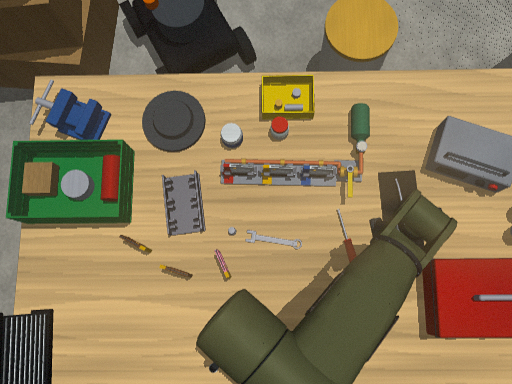

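Plates are seated in a row at cols 222–337, row 172. The valve handle is across the pipe at (350,182), the wand is on its mat, and the bystanders are in place. Handing in.

```bash
python3 -c "
from station import workorder; print(workorder.hand_in())"
```

```text
the job is handed in; nothing more can be done
None
```

I handed the job in, but the hand-in gave no verdict: my last measurements show all three plates home in their colours, all three seams scanned with the valve open, the wand back on its mat and the valve shut, though the first push only opened the valve to about 1.0 rad and took a second, and the red plate met its slot lip at about 15 N on the way in.

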